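Restock the skiff's kit board: free the stop, tip out spent anodes, clamp up

TASK

The service skiff's kit board is back from a job: loosen the clamp knob of its sliding stop and slide the stop clear, lift the pan off and tip the spent anodes out of it into the black scrap crate. Set the pan back flat on the board as it stood, up against the end cleat, lay all the new anodes from the bench flat in it, then slide the stop up snug against the pan and tighten the knob well, so that nothing shifts at sea. Leave the other things on the bench where they are.

Things in the scene. Friction and masses are not known exactly. Their poses are not given: they have to be found in the camera images.
- board: kit board, fixed on the bench: plywood 190 (x) x 400 (y) x 20 mm thick; origin: centre of its underside. Wooden rails along the front (-x) and back (+x) edges stand 34 and 22 mm above its top, 156 mm clear between them. The sliding stop rides in a flush aluminium T-track along y, on the -y part of the board; the pan stands between stop and end cleat
- cleat_face (a point): middle of the foot of the end cleat's inner face, on the board's top (board frame x 0, y +180, z 20 mm). The cleat is a wooden bar across the board's +y end, 150 mm long in x, 45 mm high. Axes as the board's
- stop (a joint): travel of the sliding stop along the track, m. 0: its face is 230 mm from the cleat face, so the pan just fits between; grows to 0.075 as the stop slides away from the pan, to the board's -y; 3 mm of travel below 0. With the knob slack it slides under about 2 N and stays where left. At the start 1 to 2 mm
- stop_face (a point): centre of the stop's upright face towards the pan, 20 mm above the board top; axes as the board's. The stop is a grey block 90 (x) x 60 (y) x 44 mm high; the 6 mm steel plate on it overhangs this face by 10 mm as a toe, 4 mm above the pan's rim, so the pan lifts off only when the stop is slid over 10 mm away
- clamp_knob (a joint): angle of the black clamp knob on the stop, rad, growing clockwise seen from above (clockwise tightens): 0 = slack end, 1.8 = tight end. Below 0.75 the stop slides freely; the clamp bites from 0.8 and holds against about 15 N at 1.1, over 20 N at 1.5. Turns with about 0.15 N m and stays where left. Found tight, at 1.45 to 1.7; 1.4 or more is well tight
- knob_grip (a point): on the knob's upright axis, where to grip it, 97 mm above the bench, 30 mm from the stop face, 27 mm above the stop's top plate. The knob's grip is a bar 58 mm long, 14 mm thick, from 20 mm below to 14 mm above this point. The point turns with it: x along the bar, y across it (pinch along y). Held by the bar, the slack stop can be pulled along the track
- pan: loose pan of sheet aluminium, 140 (x) x 230 (y) x 40 mm high, 350 g: floor and walls 4 mm, walls on the back (+x) and both ends (+/-y), open at the front (-x). Origin: centre of its underside. At the start it stands on the board, axes as the board's, one end against the cleat: origin at y 64.5 mm, x within 5 mm of 0 in the board's frame
- pan_handle (a point): middle of the pan's carrying bar, 50 mm behind (+x) and 96 mm above the pan's origin: a dark wooden bar along the pan's y, 92 mm long, 14 mm thick in x, 22 mm high, between two sheet cheeks that rise from the back wall (y +/-50 mm, x 42 to 70 mm). Pinch it along the pan's x; free space under it
- pan_lip (a point): middle of the pan's open front edge, at its underside, 70 mm in front (-x) of the pan's origin. Pieces slide off here when the front is tipped down by 35 to 50 degrees (friction coefficient 0.45 to 0.63)
- bin: black scrap crate, open on top, fixed on the bench: 180 (x) x 250 (y) x 60 mm high outside, walls 5 mm; origin: centre of its underside
- bin_in (a point): centre of the crate's inner floor, 5 mm above the bench; axes as the crate's
- spent0: spent anode, a dull grey eaten bar 66 x 28 x 18 mm, about 90 g (its upper 8 mm is only 22 mm wide); lies in the pan at the start; origin: centre of its underside, x along its length. May be absent
- spent1: spent anode, a dull grey eaten bar 66 x 28 x 18 mm, about 90 g (its upper 8 mm is only 22 mm wide); lies in the pan at the start; origin: centre of its underside, x along its length. May be absent
- spent2: spent anode, a dull grey eaten bar 66 x 28 x 18 mm, about 90 g (its upper 8 mm is only 22 mm wide); lies in the pan at the start; origin: centre of its underside, x along its length. May be absent
- spent3: spent anode, a dull grey eaten bar 66 x 28 x 18 mm, about 90 g (its upper 8 mm is only 22 mm wide); lies in the pan at the start; origin: centre of its underside, x along its length. May be absent
- new0: new anode, a clean zinc-grey cast bar 84 x 34 x 26 mm, about 200 g (lower 18 mm full size, upper 8 mm 74 x 28 mm, two dark bolt holes on top); lies flat on the bench at the start; origin: centre of its underside, x along its length. May be absent
- new1: new anode, a clean zinc-grey cast bar 84 x 34 x 26 mm, about 200 g (lower 18 mm full size, upper 8 mm 74 x 28 mm, two dark bolt holes on top); lies flat on the bench at the start; origin: centre of its underside, x along its length. May be absent
- new2: new anode, a clean zinc-grey cast bar 84 x 34 x 26 mm, about 200 g (lower 18 mm full size, upper 8 mm 74 x 28 mm, two dark bolt holes on top); lies flat on the bench at the start; origin: centre of its underside, x along its length. May be absent
- gearcase_cap: bystander: grey cast gearcase cap, 92 mm across, 36 mm high; origin: centre of its underside
- pin_cup: bystander: tin cup 66 mm across, 65 mm high, two brass shear pins stand in it; origin: centre of its underside
- plug_socket: bystander: red plastic spark plug socket standing on end, 31 mm across, 75 mm high; origin: centre of its underside
Things that resemble listed ones, but are neither listed nor needed, are in the scene too. What is shaped like the new1 but turquoise or yellow is not meant.

How it is judged:
On the way, in this order (a step that is already met when the one before it is completed fails the run):
1. the knob is loosened and the stop slid clear of the pan (value of joint clamp_knob below 0.8 rad and value of joint stop above 0.025 m), for 0.2 s.
2. the pan is tipped over the scrap crate (angle between pan's own z axis and vertical above 0.35 rad and horizontal distance between pan_lip and bin_in below 0.15 m and height (world z) of pan_lip above 0.05 m).
3. all the spent anodes lie in the scrap crate (x of spent0 in the frame of bin_in between -0.085 and 0.085 m and y of spent0 in the frame of bin_in between -0.12 and 0.12 m and z of spent0 in the frame of bin_in between -0.01 and 0.06 m and x of spent1 in the frame of bin_in between -0.085 and 0.085 m and y of spent1 in the frame of bin_in between -0.12 and 0.12 m and z of spent1 in the frame of bin_in between -0.01 and 0.06 m and x of spent2 in the frame of bin_in between -0.085 and 0.085 m and y of spent2 in the frame of bin_in between -0.12 and 0.12 m and z of spent2 in the frame of bin_in between -0.01 and 0.06 m and x of spent3 in the frame of bin_in between -0.085 and 0.085 m and y of spent3 in the frame of bin_in between -0.12 and 0.12 m and z of spent3 in the frame of bin_in between -0.01 and 0.06 m), for 0.2 s.
At the end, for the whole second after the job is handed in: Spent anodes in the crate; new ones flat in the pan (origins under 30 mm above its underside), at rest; pan flat and square (0.06, 0.07 rad) on the board, within 14 mm of mid-board in x and 6.5 mm of the cleat; stop within 6 mm of the pan; knob at 1.35 rad or more (all of step 3 and x of new0 in the frame of pan between -0.066 and 0.066 m and y of new0 in the frame of pan between -0.111 and 0.111 m and z of new0 in the frame of pan between -0.005 and 0.03 m and linear speed of each of new0, new1, new2 below 0.02 m/s and x of new1 in the frame of pan between -0.066 and 0.066 m and y of new1 in the frame of pan between -0.111 and 0.111 m and z of new1 in the frame of pan between -0.005 and 0.03 m and x of new2 in the frame of pan between -0.066 and 0.066 m and y of new2 in the frame of pan between -0.111 and 0.111 m and z of new2 in the frame of pan between -0.005 and 0.03 m and angle between pan's own z axis and vertical below 0.06 rad and x of pan in the frame of board between -0.014 and 0.014 m and y of pan in the frame of board above 0.058 m and z of pan in the frame of board between 0.015 and 0.025 m and angle between the x axis of pan and the x axis of board, either way round below 0.07 rad and y of stop_face in the frame of pan between -0.121 and 0 m and linear speed of pan below 0.01 m/s and value of joint clamp_knob above 1.35 rad); the robot touches nothing.
It fails at once if the gearcase cap is moved by 30 mm or tipped over (distance of gearcase_cap from where it was at the start of the episode above 0.03 m or angle between gearcase_cap's own z axis and vertical above 0.5 rad).
It fails at once if the pin cup is moved by 30 mm or tipped over (distance of pin_cup from where it was at the start of the episode above 0.03 m or angle between pin_cup's own z axis and vertical above 0.5 rad).
It fails at once if the plug socket is moved by 30 mm or tipped over (distance of plug_socket from where it was at the start of the episode above 0.03 m or angle between plug_socket's own z axis and vertical above 0.5 rad).
Of spent0, spent1, spent2, spent3 only 2 to 4 are there at a start; the rules pass over those that are not, and their reading is None.
Of new0, new1, new2 only 2 to 3 are there at a start; the rules pass over those that are not, and their reading is None.
At some moment in a run one of new0, new1, new2 may be knocked a few centimetres aside while the robot is not near it.
It also fails if it takes over 210 s, if anything falls off the work surface, if the arm or the gripper's body presses on something with over 40 N, if the wrist force passes 120 N, or if a joint passes its speed limit or range.

ROBOT

A 6-joint arm with a two-finger parallel gripper is mounted at the origin on the work surface. World frame = base frame: x ahead of the robot, y to its left, z up, the work surface at z = 0. Lengths are in m, angles in rad, forces in N, time in s.
With the tool pointing down it reaches from about 0.325 to 0.75 m from the base axis. Payload 7.6 kg.
Tool frame: the origin (TCP) lies between the finger pads; the fingertips stand 8 mm ahead of it and the grasp point (between the pads) lies 11 mm behind it; z points along the fingers, y is the line along which they close (so a half turn about z gives the same grasp; the last joint's range is limited). The gripper opens to 85 mm and grips with 20 to 120 N. Pads are 22 mm wide; open, the fingers measure 114 mm over their backs; the gripper's body (76 mm by 85 mm) begins 54 mm behind the grasp point. The pads swing forward as they close: fully open they stand 13 mm farther back than shut.
Start: joints at [-1.363, 0.052, 1.401, -0, 1.689, -0.07], TCP at [0.144, -0.505, 0.239] pointing down, gripper open.
Joint ranges: [-2.9, 2.9], [-0.91, 2.17], [0.12, 2.37], [-1.06, 4.2], [0.26, 2.73], [-2.93, 2.93]. Speed limits (rad/s): [2.57, 2.57, 3.01, 3.14, 3.14, 3.14].

INTERFACE

Orientations are given as a unit quaternion [w, x, y, z].
In Python, from bench import robot gives the robot as it stands.
- The arm moves only by the tool move_arm, never from a script. Its argument "deltas" is a list of rows, each a list of 5 numbers: the opening, from 0 (shut) to 1 (fully open), then the shift along the tool's x, y, z in m, then the turn about the tool's z in units of 8 degrees (1.0 is 8 degrees). A call has 1 to 10 rows; each row shifts and turns the commanded pose from where the row before left it, along the tool's axes as they then stand; what a row does not reach is not made up. A row lasts 1/8 s, in which the tool goes at most 62.5 mm and 10.7 degrees, less where a joint would pass 70% of its speed; a pose out of reach is approached as far as the arm can. A call is refused whole if a number of a shift passes 0.0625 or a number of a turn 1, either way. A call with a gripper value outside its range is refused whole. The fingers move at their own pace and stop on an object; "force" is the grip in N (left out, the last holds). Time passes only in rows, so rows that do not move let the fingers close. It gives the time, the measured TCP pose, the force, the opening and the grip force at its end, in the units of the state.
- robot.sense(): the state, without advancing time (a new reading comes with each control period).
- robot.snapshot(name): name is "scene" or "top" or "wrist"; returns a dict with "pixels" (420x560x3 uint8, blue, green, red), "K" (3x3 intrinsics, pixels), "dist" ([k1, k2, p1, p2, k3] as OpenCV has them; the pictures are not rectified), "R" (3x3) and "t" (3): a world point X has camera coordinates R X + t. Camera axes: x right, y down, z forward; pixel columns grow to the right and rows downward; lengths in m; the calibration is good to about 2 mm. A picture is of the moment at which its call begins. There is no depth.
- robot.close_job(): hands the job in; it is judged then, once.
The state is a dict: "clock": time; "joint_positions": joint angles; "joint_velocities": joint speeds; "joint_torque": joint torques, N m; "eef_pos": TCP position; "tcp_rot": TCP orientation; "force": force on the tool from outside, world axes, zero at the start; "torque": the same for the moment, N m; "grip_width": opening from 0.0 (shut) to 1.0 (fully open); "finger_force": force on a finger pad.
Only numpy, scipy, OpenCV 4.12 (cv2) and the standard library are available. Lean on these libraries where they do the work, as an engineer would, in place of code of your own. Each camera call takes 0.05 s, during which the arm holds its last target. There are 200 camera calls.

## Working session

There is one attempt and no reset: what is moved stays moved. The work goes in short steps, Python scripts to look and compute and a tool call to move; the robot and the scene stay as the last step left them, time stands still between calls to the robot, and variables do not carry over. Pictures are saved under pics/ and viewed, at most 14 in all, crops included, and the job is handed in when it is done.

Besides the shell and the picture viewer there is one more tool, called after "Request:" by a JSON object that holds its "method" and its "body". move_arm: Moves the arm, as the interface text tells. Its arguments: {"type":"object","properties":{"deltas":{"type":"array"},"force":{"type":"number"}},"required":["deltas"]}

```bash
mkdir -p pics; ls; cat > h.py <<'E'
import numpy as np, cv2
from bench import robot
def snap(n,f=None):
    s=robot.snapshot(n)
    if f: cv2.imwrite('pics/'+f+'.png',s['pixels'])
    for k in('K','dist','R','t'): s[k]=np.array(s[k],float)
    return s
def ray(s,uv):
    p=cv2.undistortPoints(np.array([[uv]],float),s['K'],s['dist'])[0,0]
    d=s['R'].T@np.array([p[0],p[1],1.]); return -s['R'].T@s['t'],d/np.linalg.norm(d)
def plane(s,uv,z):
    c,d=ray(s,uv); return c+d*(z-c[2])/d[2]
def tri(*vs):
    A=np.zeros((3,3));b=np.zeros(3)
    for s,uv in vs:
        c,d=ray(s,uv);P=np.eye(3)-np.outer(d,d);A+=P;b+=P@c
    x=np.linalg.solve(A,b)
    return x,[round(float(np.linalg.norm((np.eye(3)-np.outer(ray(s,uv)[1],ray(s,uv)[1]))@(x-ray(s,uv)[0])))*1000,1) for s,uv in vs]
def proj(s,X):
    return cv2.projectPoints(np.array(X,float).reshape(-1,1,3),cv2.Rodrigues(s['R'])[0],s['t'],s['K'],s['dist'])[0][:,0]
E
python3 - <<'E'
from h import *
import pickle
a=snap('scene','s0');b=snap('top','t0');pickle.dump((a,b),open('v0.pkl','wb'))
for s in(a,b): print(-s['R'].T@s['t'],s['R'][2])
print(robot.sense())
E
```

```text
pics
[ 1.31085363 -0.65341788  0.7599985 ] [-0.6294377   0.5209443  -0.57656328]
[ 0.42882079 -0.01725223  1.2449951 ] [ 0.10285745 -0.01148339 -0.99462982]
{'clock': 0.1, 'joint_positions': array([-1.36329552e+00,  5.27681670e-02,  1.40160692e+00,  2.15109005e-06,
        1.68862392e+00, -7.02695454e-02]), 'joint_velocities': array([-2.08891762e-05, -2.39109570e-03, -2.46087615e-03,  1.38237464e-03,
       -8.39842431e-04, -2.54004650e-04]), 'joint_torque': array([ 1.07670185e-03, -3.82582784e+01, -3.60986459e+01, -6.21149366e-05,
        4.77320660e-03, -7.28406519e-06]), 'eef_pos': array([ 0.14394595, -0.50461173,  0.2385678 ]), 'tcp_rot': array([-7.01595272e-04,  9.90370685e-01,  1.38439201e-01, -4.71453982e-05]), 'force': array([0.05416907, 0.27156674, 0.28315863]), 'torque': array([-0.01629856, -0.02676121, -0.00791108]), 'finger_force': 0.0, 'grip_width': 1.0025552345368485}
```

View pics/s0.png

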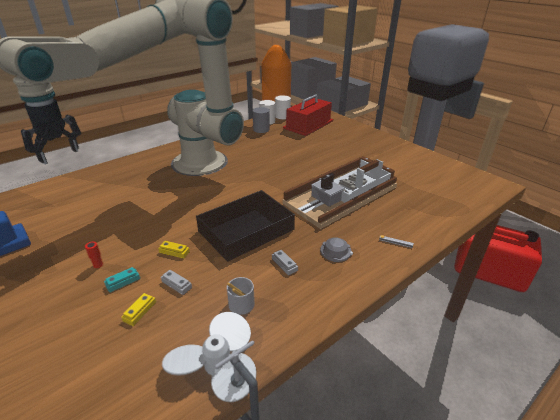

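View pics/t0.png

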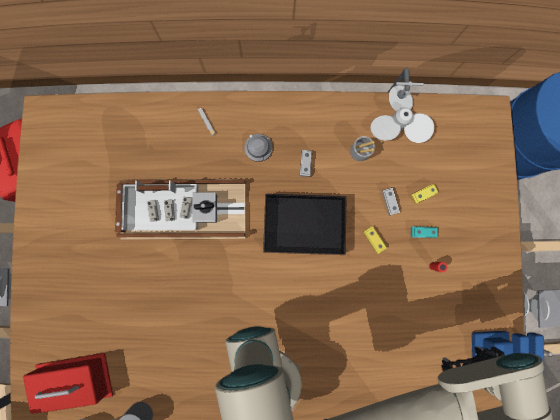

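The scene view has the board at (340,190) and the crate at (245,222). In the top view, the board is at (183,208), the crate at (305,223) and the knob at (205,207), with three spent anodes at (153,210), (170,210) and (187,208). Candidate new anodes in the top view are grey at (306,162) and (391,201), yellow at (425,193) and (375,239), and turquoise at (424,232). The two grey ones fit, and I'll check them in crops.

```bash
python3 - <<'E'
from h import *
t=cv2.imread('pics/t0.png');s=cv2.imread('pics/s0.png')
cv2.imwrite('pics/c1.png',cv2.resize(t[170:250,105:265],None,fx=5,fy=5,interpolation=cv2.INTER_CUBIC))
a=cv2.resize(t[140:260,280:440],None,fx=3.75,fy=3.75,interpolation=cv2.INTER_CUBIC)[:,:]
b=cv2.resize(s[155:225,270:410],None,fx=5.7,fy=5.7,interpolation=cv2.INTER_CUBIC)
cv2.imwrite('pics/c2.png',b)
cv2.imwrite('pics/c3.png',a)
E
```

```text
(no output)
```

View pics/c1.png

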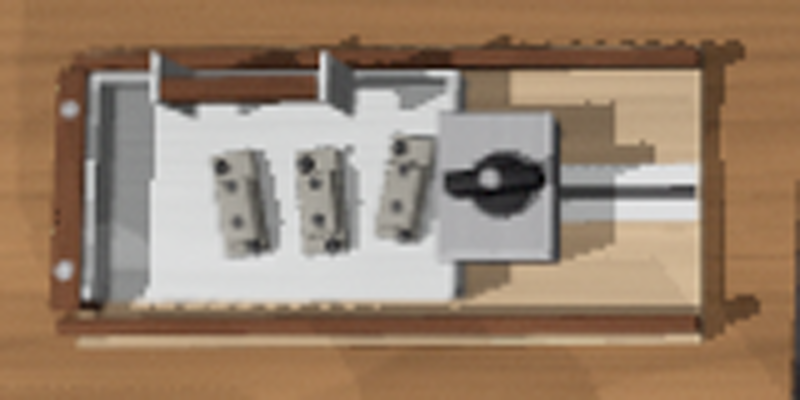

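View pics/c2.png

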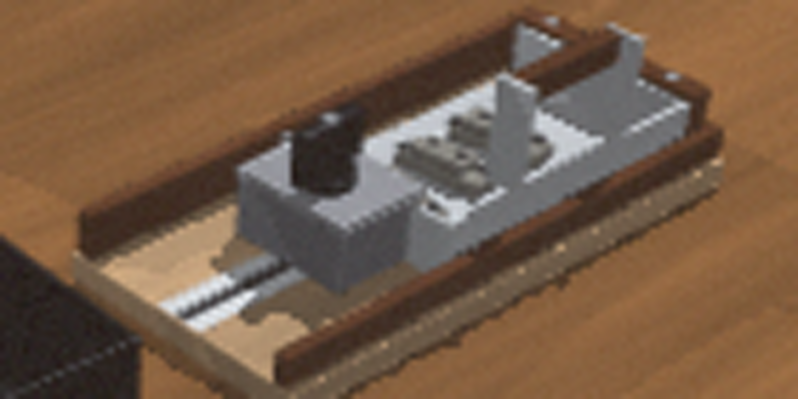

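View pics/c3.png

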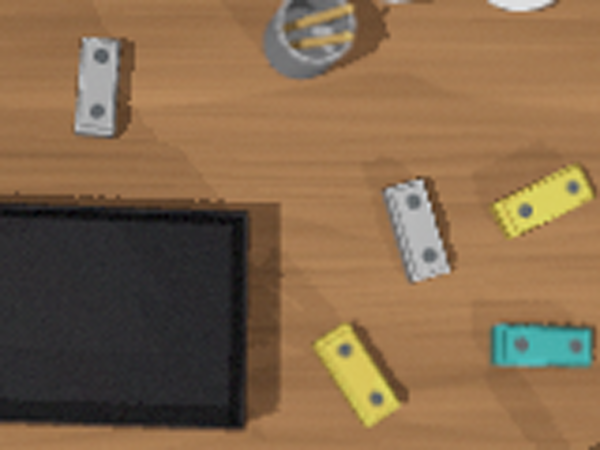

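The crops confirm two new anodes, the clean grey bars with two holes at top-view (306,162) and (391,201). The yellow and turquoise ones are decoys. There are three spent anodes. The knob bar lies along the board's y, with its bolt at c1 (490,180).

```bash
cat >> h.py <<'E'
import pickle
E
python3 - <<'E'
from h import *
np.set_printoptions(precision=4,suppress=True)
a,b=pickle.load(open('v0.pkl','rb'))
T=lambda u,v:(105+(u-2)/5,170+(v-2)/5); S=lambda u,v:(270+(u-2.3)/5.7,155+(v-2.3)/5.7)
for n,t,s in [('knobbolt',T(490,178),S(328,120)),('screwB',T(68,108),S(672,77)),('screwF',T(63,270),S(550,18)),
  ('cheekN top',T(330,55),S(515,80)),('cheekF',T(157,55),S(622,30)),('frontrail end',T(700,320),S(82,212)),('boardcorner',T(700,343),S(75,258)),('backrail end',T(700,52),S(278,352))]:
    print(n,*tri((b,t),(a,s)))
print('railF in',plane(b,T(80,318),.054),plane(b,T(700,318),.054),'edge',plane(b,T(80,345),.02),plane(b,T(700,345),.02))
print('railB',plane(b,T(130,68),.042),plane(b,T(700,68),.042))
print('end',plane(b,T(701,70),.02),plane(b,T(701,305),.02))
# masks for grey new anodes, top
hsv=cv2.cvtColor(b['pixels'],cv2.COLOR_BGR2HSV)
m=((hsv[...,1]<45)&(hsv[...,2]>105)).astype(np.uint8)
n,l,st,c=cv2.connectedComponentsWithStats(m)
for i in range(1,n):
    if 150<st[i,4]<1200 and 290<c[i][0]<420 and 140<c[i][1]<230:
        r=cv2.minAreaRect(np.argwhere(l==i)[:,::-1].astype(np.float32)); print(st[i],c[i],r)
        bx=cv2.boxPoints(r); P=np.array([plane(b,p,.02) for p in bx]); print(P[:,:2].mean(0),[np.linalg.norm(P[j]-P[j-1]) for j in range(4)],P[:,:2].tolist())
# anode bolt holes, top and scene (full pix)
print('binrim',[plane(b,p,.06)[:2] for p in[(264.5,194.5),(346.5,195),(346,254.5),(264.5,254)]])
print('cap',plane(b,(258,147),.03),'cup',plane(b,(363,149),.06),'sock',plane(b,(437,266),.075))
E
```

```text
knobbolt [0.5503 0.1868 0.1124] [0.7, 0.7]
screwB [0.599  0.4589 0.0672] [0.5, 0.5]
screwF [0.4986 0.4569 0.0702] [0.5, 0.5]
cheekN top [0.6172 0.2744 0.138 ] [2.2, 2.2]
cheekF [0.6167 0.3753 0.1375] [3.7, 3.7]
frontrail end [0.469  0.0672 0.0564] [0.6, 0.6]
boardcorner [0.4567 0.071  0.0153] [1.9, 1.9]
backrail end [0.6358 0.0686 0.0465] [0.4, 0.4]
railF in [0.4695 0.4511 0.054 ] [0.4699 0.0669 0.054 ] edge [0.4536 0.464  0.02  ] [0.4542 0.0692 0.02  ]
railB [0.6276 0.4295 0.042 ] [0.6262 0.0686 0.042 ]
end [0.6285 0.0695 0.02  ] [0.4793 0.0687 0.02  ]
[351 136  24  25 274] [360.9489 149.3066] ((361.3000183105469, 147.6000213623047), (21.0190372467041, 25.043960571289062), 63.43495178222656)
[ 0.7469 -0.3067] [np.float64(0.06844066128673623), np.float64(0.08397247204639655), np.float64(0.06895478074791919), np.float64(0.08351214171384243)] [[0.758988447334022, -0.2548534357522599], [0.7970953026321352, -0.3296815296800856], [0.7344274017410012, -0.3584477596362792], [0.6969731429544186, -0.28380557108060644]]
[300 150  12  26 246] [305.3699 162.9472] ((305.5989990234375, 162.6142120
[... 365 characters left out ...]
92879872, -0.13797643099217488]]
[382 188  18  27 292] [390.476  201.2021] ((390.37615966796875, 201.087158203125), (25.861310958862305, 11.398133277893066), 73.3007583618164)
[ 0.5721 -0.396 ] [np.float64(0.08265041503022495), np.float64(0.03769001115290207), np.float64(0.08289824257025777), np.float64(0.037482184614190214)] [[0.6067412750399824, -0.36710481168896575], [0.6174280544870228, -0.4032479948049587], [0.5373739820407057, -0.424776211312536], [0.5269793626989702, -0.3887641848187013]]
binrim [array([0.5881, 0.0061]), array([ 0.5863, -0.2466]), array([ 0.4041, -0.2414]), array([0.4068, 0.006 ])]
cap [0.7451 0.0275 0.03  ] cup [ 0.7318 -0.3024  0.06  ] sock [ 0.3665 -0.5188  0.075 ]
```

Request:
{"method": "move_arm", "body": {"deltas": [[1,0,0,-0.05,0],[1,0,0.05,0,0],[1,0,0.05,0,0],[1,0,0.05,0,0],[1,0,0.05,0,0],[1,0,0.05,0,0],[1,0,0.05,0,0],[1,0,0.05,0,0],[1,0,0.05,0,0]]}}

```text
clock: 1.23
eef_pos: [0.2219, -0.7786, 0.2485]
tcp_rot: [0.036, 0.99, 0.138, 0.005]
force: [-0.4, 0.0, -0.5]
grip_width: 0.999
finger_force: 0.0
```

The tool tilts at the edge of reach, which matters for tipping the pan. I'll check whether the tilt accumulates.

Request:
{"method": "move_arm", "body": {"deltas": [[1,0,0.05,0,0],[1,0,0.05,0,0],[1,0,0.05,0,0],[1,0,0.05,0,0],[1,0,0.05,0,0],[1,0,0.05,0,0]]}}

```text
clock: 1.98
eef_pos: [0.2397, -0.8408, 0.2125]
tcp_rot: [0.126, 0.982, 0.137, 0.018]
force: [0.4, 0.6, -0.2]
grip_width: 1.001
finger_force: 0.0
```

```bash
python3 - <<'E'
from h import *
print({k:v for k,v in robot.sense().items() if k in('joint_positions','eef_pos','tcp_rot')})
E
```

```text
{'joint_positions': array([-1.33893123,  1.05034467,  0.12283586,  0.01170143,  1.71408599,
       -0.04280228]), 'eef_pos': array([ 0.23968412, -0.84082801,  0.21251095]), 'tcp_rot': array([0.12572007, 0.98235542, 0.13734307, 0.01758332])}
```

Request:
{"method": "move_arm", "body": {"deltas": [[1,0,-0.05,0,0],[1,0,-0.05,0,0],[1,0,-0.05,0,0],[1,0,-0.05,0,0],[1,0,-0.05,0,0],[1,0,-0.05,0,0]]}}

```text
clock: 2.72
eef_pos: [0.1686, -0.5927, 0.1483]
tcp_rot: [0.126, 0.982, 0.137, 0.018]
force: [0.4, -0.7, 0.3]
grip_width: 1.001
finger_force: 0.0
```

Tilt accumulates at the reach limit and persists, so the pan can be tipped this way. Next I'll test whether pushing against the inner limit takes the tilt out again.

Request:
{"method": "move_arm", "body": {"deltas": [[1,0,-0.043,-0.032,0],[1,0,-0.043,-0.032,0],[1,0,-0.043,-0.032,0],[1,0,-0.043,-0.032,0],[1,0,-0.048,-0.013,0],[1,0,-0.048,-0.013,0],[1,0,-0.048,-0.013,0]]}}

```text
clock: 3.6
eef_pos: [0.0792, -0.2795, 0.2333]
tcp_rot: [0.117, 0.983, 0.138, 0.017]
force: [14.3, -27.4, 25.3]
grip_width: 1.0
finger_force: 0.0
```

```bash
cat >> h.py <<'E'
from scipy.spatial.transform import Rotation as Ro
def st():
    s=robot.sense();q=s['tcp_rot'];M=Ro.from_quat([q[1],q[2],q[3],q[0]]).as_matrix()
    print('t',round(s['clock'],2),'pos',np.round(s['eef_pos'],4),'r',round(float(np.hypot(*s['eef_pos'][:2])),3),'q',np.round(s['joint_positions'],3),'f',np.round(s['force'],1),'M',np.round(s['torque'],2),'w',round(s['grip_width'],3),s['finger_force'])
    print('xyaw',round(float(np.arctan2(M[1,0],M[0,0])),4),'z',np.round(M[:,2],4),'tilt',round(float(np.arccos(-M[2,2])),4))
    return s,M
def tool(d,M=None):
    if M is None: q=robot.sense()['tcp_rot'];M=Ro.from_quat([q[1],q[2],q[3],q[0]]).as_matrix()
    return np.round(M.T@np.array(d),4)
E
python3 -c "from h import *;st()"
```

```text
t 3.6 pos [ 0.0792 -0.2795  0.2333] r 0.29 q [-1.459 -0.909  2.121  0.039  1.696 -0.157] f [ 14.3 -27.4  25.3] M [-1.26 -0.61  0.04] w 1.0 0.0
xyaw 0.278 z [ 0.0647 -0.2256 -0.9721] tilt 0.2369
```

Request:
{"method": "move_arm", "body": {"deltas": [[1,0,0.01,0,0],[1,0,0,0,0]]}}

```text
clock: 3.85
eef_pos: [0.0821, -0.2897, 0.2362]
tcp_rot: [0.118, 0.983, 0.138, 0.016]
force: [0.0, 0.8, 0.3]
grip_width: 1.0
finger_force: 0.0
```

```bash
python3 -c "
from h import *;st();snap('scene','s1')"
```

```text
t 3.85 pos [ 0.0821 -0.2897  0.2362] r 0.301 q [-1.452 -0.869  2.097  0.038  1.677 -0.15 ] f [0.  0.8 0.3] M [ 0.05  0.05 -0.01] w 1.0 0.0
xyaw 0.2779 z [ 0.0649 -0.2278 -0.9715] tilt 0.2392
```

View pics/s1.png

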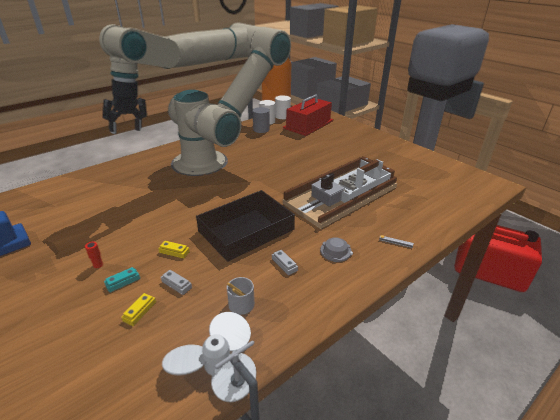

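No contact: the force reading was just deceleration at the joint limit. The scene is unchanged (arm at (125,100)). I'll continue pushing inward gently.

Request:
{"method": "move_arm", "body": {"deltas": [[1,0,-0.01,-0.002,0],[1,0,-0.02,-0.005,0],[1,0,-0.03,-0.008,0],[1,0,-0.03,-0.008,0],[1,0,-0.03,-0.008,0],[1,0,-0.03,-0.008,0],[1,0,-0.03,-0.008,0],[1,0,-0.03,-0.008,0]]}}

```text
clock: 4.9
eef_pos: [0.0665, -0.2373, 0.2852]
tcp_rot: [0.057, 0.989, 0.138, 0.008]
force: [0.1, 0.3, -0.4]
grip_width: 1.001
finger_force: 0.0
```

```bash
python3 -c "
from h import *;st()"
```

```text
t 4.9 pos [ 0.0665 -0.2373  0.2852] r 0.246 q [-1.472 -0.909  2.005  0.022  1.931 -0.17 ] f [ 0.1  0.3 -0.4] M [ 0.04  0.01 -0.02] w 1.001 0.0
xyaw 0.2779 z [ 0.0322 -0.1114 -0.9933] tilt 0.1162
```

Request:
{"method": "move_arm", "body": {"deltas": [[1,0,-0.03,-0.004,0],[1,0,-0.03,-0.004,0],[1,0,-0.03,-0.003,0],[1,0,-0.03,-0.003,0],[1,0,-0.02,-0.001,0],[1,0,0,0,0]]}}

```text
clock: 5.65
eef_pos: [0.0563, -0.2058, 0.3217]
tcp_rot: [0.018, 0.99, 0.138, 0.003]
force: [-0.9, -0.3, -0.0]
grip_width: 1.001
finger_force: 0.0
```

```bash
python3 -c "
from h import *;st()"
```

```text
t 5.65 pos [ 0.0563 -0.2058  0.3217] r 0.213 q [-1.488 -0.909  1.926  0.01   2.088 -0.19 ] f [-0.9 -0.3 -0. ] M [ 0.04 -0.01 -0.04] w 1.001 0.0
xyaw 0.2779 z [ 0.0113 -0.0357 -0.9993] tilt 0.0375
```

Request:
{"method": "move_arm", "body": {"deltas": [[1,0,-0.03,0,0],[1,0,-0.03,0,0],[1,0,-0.015,0,0],[1,0,0,0,0]]}}

```text
clock: 6.15
eef_pos: [0.0503, -0.1881, 0.3415]
tcp_rot: [-0.002, 0.99, 0.138, 0.001]
force: [-0.3, 0.5, 0.5]
grip_width: 1.0
finger_force: 0.0
```

```bash
python3 -c "
from h import *;st()"
```

```text
t 6.15 pos [ 0.0503 -0.1881  0.3415] r 0.195 q [-1.502e+00 -9.080e-01  1.884e+00  1.000e-03  2.170e+00 -2.080e-01] f [-0.3  0.5  0.5] M [ 0.01  0.02 -0.04] w 1.0 0.0
xyaw 0.2779 z [ 7.0e-04  4.2e-03 -1.0e+00] tilt 0.0043
```

Request:
{"method": "move_arm", "body": {"deltas": [[1,0.0547,-0.0094,0,0],[1,0.0547,-0.0094,0,0],[1,0.0547,-0.0094,0,0],[1,0.0547,-0.0094,0,0],[1,0.0547,-0.0094,0,0],[1,0.0547,-0.0094,0,0],[1,0.0547,-0.0094,0,0],[1,0.0547,-0.0094,0,0]]}}

```text
clock: 7.15
eef_pos: [0.4265, -0.0122, 0.3424]
tcp_rot: [-0.003, 0.99, 0.139, 0.0]
force: [-0.5, -0.7, 1.0]
grip_width: 0.998
finger_force: 0.0
```

Request:
{"method": "move_arm", "body": {"deltas": [[1,0,0,0,-0.98],[1,0,0,0,-0.98],[1,0,0,0,-0.98],[1,0,0,0,-0.98],[1,0,0,0,-0.98],[1,0,0,0,-0.98],[1,0,0,0,-0.98],[1,0,0,0,-0.98],[1,0,0,0,-0.98],[1,0,0,0,-0.98]]}}

```text
clock: 8.4
eef_pos: [0.4249, -0.0135, 0.3424]
tcp_rot: [-0.002, 0.678, 0.735, 0.002]
force: [0.8, 0.1, -0.7]
grip_width: 1.0
finger_force: 0.0
```

```bash
cat >> h.py <<'E'
def to(x,y,z,yaw=None):
    s,M=st();d=np.array([x,y,z])-s['eef_pos'];print('tool delta',np.round(M.T@d,4),end=' ')
    if yaw is not None:
        e=(yaw-np.arctan2(M[1,0],M[0,0])+np.pi)%(2*np.pi)-np.pi;print('turn units',round(-float(np.degrees(e))/8,2),end='')
    print()
E
python3 -c "
from h import *;to(.55,.187,.30,1.64)"
```

```text
t 8.4 pos [ 0.4249 -0.0135  0.3424] r 0.425 q [-0.122 -0.228  1.46   0.006  1.911 -0.2  ] f [ 0.8  0.1 -0.7] M [-0.02  0.03 -0.04] w 1.0 0.0
xyaw 1.6509 z [-7.0e-04  5.8e-03 -1.0e+00] tilt 0.0059
tool delta [0.1896 0.1408 0.0434] turn units 0.08
```

Request:
{"method": "move_arm", "body": {"deltas": [[1,0.0474,0.0352,0.011,0],[1,0.0474,0.0352,0.011,0],[1,0.0474,0.0352,0.011,0],[1,0.0474,0.0352,0.011,0],[1,0,0,0,0]]}}

```text
clock: 9.02
eef_pos: [0.5513, 0.1892, 0.2949]
tcp_rot: [-0.004, 0.678, 0.735, -0.001]
force: [-0.4, -0.3, -0.1]
grip_width: 1.002
finger_force: 0.0
```

```bash
python3 -c "
from h import *;st()
w=snap('wrist','w1');pickle.dump(w,open('w1.pkl','wb'));print(-w['R'].T@w['t'],w['R'][2])
print(proj(w,[[.55,.187,.111],[.598,.333,.127],[.548,.4485,.065],[.548,.333,.024]]))"
```

```text
t 9.03 pos [0.5513 0.1892 0.2949] r 0.583 q [0.264 0.217 1.11  0.006 1.82  0.187] f [-0.4 -0.3 -0.1] M [-0.02 -0.01  0.01] w 1.002 0.0
xyaw 1.6502 z [-0.0076  0.0041 -1.    ] tilt 0.0087
[0.5470923  0.2618045  0.42949627] [ 0.0162404  -0.27908439 -0.96012924]
[[ 272.37957617  186.70020581]
 [ 352.1015972     5.57139049]
 [ 295.75539596 -139.44335148]
 [ 282.55969251   26.51231845]]
```

View pics/w1.png

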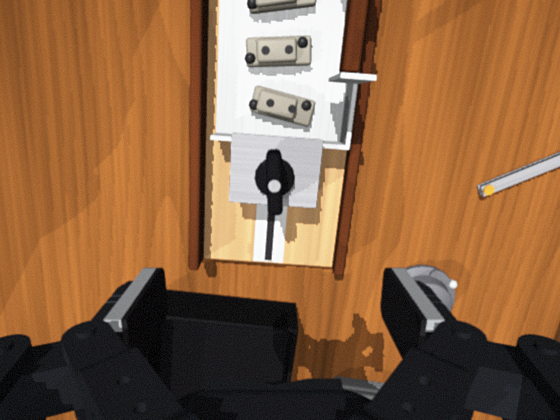

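The wrist view shows the knob bolt at (274,186), against a predicted (272,187). The bar runs from (274,152) to (274,212), and the spent anodes are at (280,105), (278,50) and (280,3).

```bash
python3 -c "
from h import *
w=pickle.load(open('w1.pkl','rb'));a,b=pickle.load(open('v0.pkl','rb'))
p=plane(w,(275,152),.111);q=plane(w,(274.5,213),.111);print(p,q,np.arctan2(*(p-q)[1::-1]),np.linalg.norm(p-q))
print(plane(w,(274,186),.112), tri((w,(274,186)),(b,(105+488/5,170+176/5))))
for v in [(215,2),(216,137)]: print('pan left edge',plane(w,v,.024))
print('railFin',plane(w,(209,200),.054),'railB in',plane(w,(340,230),.042))
print('cheek top corners',plane(w,(331,75),.138),plane(w,(376,78),.138))
to(.550,.187,.086)
"
```

```text
[0.54983849 0.21810624 0.111     ] [0.55387062 0.16256993 0.111     ] 1.6432725425532393 0.05568248642882376
[0.55138127 0.18799059 0.112     ] (array([0.55090254, 0.18705224, 0.10740183]), [0.6, 0.6])
pan left edge [0.4790995  0.34977778 0.024     ]
pan left edge [0.48470543 0.2173415  0.024     ]
railFin [0.48421171 0.15360807 0.054     ] railB in [0.63045928 0.12709387 0.042     ]
cheek top corners [0.58692395 0.28279807 0.138     ] [0.62092201 0.28333342 0.138     ]
t 9.07 pos [0.551  0.1876 0.2971] r 0.582 q [0.262 0.213 1.111 0.006 1.821 0.186] f [-0.1 -0.6 -0. ] M [-0.03 -0.02  0.04] w 0.999 0.0
xyaw 1.6486 z [-0.0046  0.0043 -1.    ] tilt 0.0063
tool delta [-1.500e-03 -1.000e-04  2.111e-01]
```

Request:
{"method": "move_arm", "body": {"deltas": [[0.6,0,0,0.05,0],[0.6,0,0,0.05,0],[0.6,0,0,0.05,0],[0.6,-0.001,0,0.04,0],[0.6,0,0,0.021,0],[0.6,0,0,0,0]], "force": 50}}

```text
clock: 9.82
eef_pos: [0.5502, 0.1854, 0.0883]
tcp_rot: [-0.002, 0.68, 0.733, 0.001]
force: [0.6, -0.4, 0.4]
grip_width: 0.599
finger_force: 0.0
```

Request:
{"method": "move_arm", "body": {"deltas": [[0,0,0,0,0],[0,0,0,0,0],[0,0,0,0,0],[0,0,0,0,0],[0,0,0,0,0]]}}

```text
clock: 10.45
eef_pos: [0.5508, 0.1866, 0.0912]
tcp_rot: [-0.002, 0.68, 0.733, 0.002]
force: [-7.4, -1.8, 9.3]
grip_width: 0.157
finger_force: 49.4
```

Request:
{"method": "move_arm", "body": {"deltas": [[0,0,0,0,-0.9],[0,0,0,0,-0.9],[0,0,0,0,-0.9],[0,0,0,0,-0.9],[0,0,0,0,-0.9],[0,0,0,0,-0.9],[0,0,0,0,-0.9],[0,0,0,0,-0.9],[0,0,0,0,-0.9],[0,0,0,0,0]]}}

```text
clock: 11.7
eef_pos: [0.551, 0.1869, 0.0912]
tcp_rot: [-0.0, 0.18, 0.984, 0.003]
force: [-6.0, -0.6, 7.6]
grip_width: 0.15
finger_force: 49.3
```

```bash
python3 -c "
from h import *
to(.551,.140,.086)
"
```

```text
t 11.7 pos [0.551  0.1869 0.0912] r 0.582 q [ 0.261  0.303  1.418  0.006  1.418 -0.949] f [-6.  -0.6  7.6] M [-0.18  1.18  0.1 ] w 0.15 49.30724501609802
xyaw 2.7792 z [ 7.0e-04  6.3e-03 -1.0e+00] tilt 0.0063
tool delta [-0.0166 -0.0439  0.0049]
```

Request:
{"method": "move_arm", "body": {"deltas": [[0,-0.004,-0.011,0,0],[0,-0.004,-0.011,0,0],[0,-0.004,-0.011,0,0],[0,-0.004,-0.011,0,0],[0,0,0,0,0],[0,0,0,0,0],[0,0,0,0,0]]}}

```text
clock: 12.58
eef_pos: [0.5512, 0.1396, 0.0912]
tcp_rot: [0.001, 0.181, 0.983, 0.003]
force: [-1.5, -0.6, 5.7]
grip_width: 0.156
finger_force: 49.3
```

Request:
{"method": "move_arm", "body": {"deltas": [[0.6,0,0,0,0],[0.6,0,0,0,0],[0.6,0,0,0,0],[0.6,0,0,-0.04,0],[0.6,0,0,-0.06,0],[0.6,0,0,-0.06,0],[0.6,0,0,-0.04,0],[0.6,0,0,0,0]]}}

```text
clock: 13.58
eef_pos: [0.5513, 0.1389, 0.2931]
tcp_rot: [0.003, 0.181, 0.983, 0.004]
force: [-0.5, -0.2, -0.6]
grip_width: 0.6
finger_force: 0.0
```

```bash
python3 -c "
from h import *
to(.598,.28,.30,1.571)
snap('top','t1')
w=snap('wrist','w2');pickle.dump(w,open('w2.pkl','wb'))
"
```

```text
t 13.57 pos [0.5513 0.1389 0.2931] r 0.569 q [ 0.179  0.163  1.175  0.006  1.794 -1.026] f [-0.5 -0.2 -0.6] M [ 0.05 -0.02 -0.02] w 0.6 0.0
xyaw 2.7774 z [ 0.0077  0.0071 -0.9999] tilt 0.0105
tool delta [ 0.0066  0.1486 -0.0055] turn units 8.64
```

View pics/w2.png

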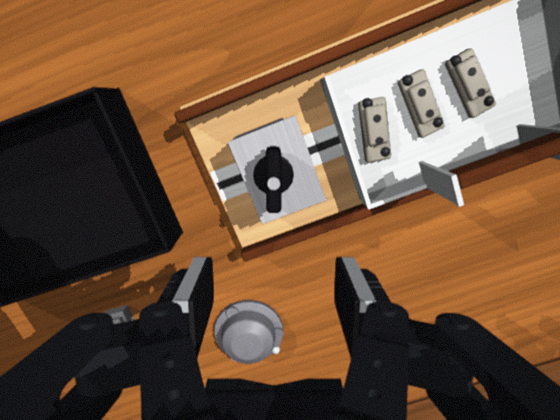

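The wrist view shows the stop about 47 mm clear of the pan, the knob turned to (273,180), and three spent anodes at (375,128), (422,103) and (472,82). Next is the pan handle.

Request:
{"method": "move_arm", "body": {"deltas": [[0.5,0,0,0,0.96],[0.5,0,0,0,0.96],[0.5,0,0,0,0.96],[0.5,0,0,0,0.96],[0.5,0,0,0,0.96],[0.5,0,0,0,0.96],[0.5,0,0,0,0.96],[0.5,0,0,0,0.96],[0.5,0,0,0,0.96],[0.5,0,0,0,0]]}}

```text
clock: 14.92
eef_pos: [0.5499, 0.1386, 0.2867]
tcp_rot: [-0.003, 0.707, 0.708, 0.001]
force: [-0.6, 0.4, 0.5]
grip_width: 0.503
finger_force: 0.0
```

```bash
python3 -c "
from h import *
to(.598,.333,.19,1.571)
"
```

```text
t 14.93 pos [0.5499 0.1386 0.2867] r 0.567 q [0.179 0.168 1.183 0.006 1.793 0.179] f [-0.6  0.4  0.5] M [-0.05 -0.04 -0.  ] w 0.503 0.0
xyaw 1.5722 z [-0.0032  0.0051 -1.    ] tilt 0.006
tool delta [0.1939 0.0487 0.0975] turn units 0.01
```

Request:
{"method": "move_arm", "body": {"deltas": [[0.5,0.0485,0.0122,0,0],[0.5,0.0485,0.0122,0,0],[0.5,0.0485,0.0122,0.0,0],[0.5,0.0485,0.0122,0,0],[0.5,0,0,0.05,0],[0.5,0,0,0.047,0],[0.5,0,0,0,0]]}}

```text
clock: 15.8
eef_pos: [0.5969, 0.3323, 0.1863]
tcp_rot: [-0.004, 0.706, 0.708, -0.004]
force: [0.7, -0.1, -0.7]
grip_width: 0.504
finger_force: 0.0
```

```bash
python3 -c "
from h import *
to(.598,.333,.105,1.571)
w=snap('wrist');a=snap('scene')
W=cv2.resize(w['pixels'],None,fx=.714,fy=.714);A=a['pixels'][120:240,260:430];A=cv2.resize(A,(400,300))
cv2.imwrite('pics/w3.png',np.hstack([W,A]))
"
```

```text
t 15.8 pos [0.5969 0.3323 0.1863] r 0.683 q [0.452 0.535 0.927 0.005 1.689 0.45 ] f [ 0.7 -0.1 -0.7] M [ 0.   -0.04 -0.01] w 0.504 0.0
xyaw 1.5735 z [-1.050e-02  5.000e-04 -9.999e-01] tilt 0.0105
tool delta [0.0007 0.0019 0.0812] turn units 0.02
```

View pics/w3.png

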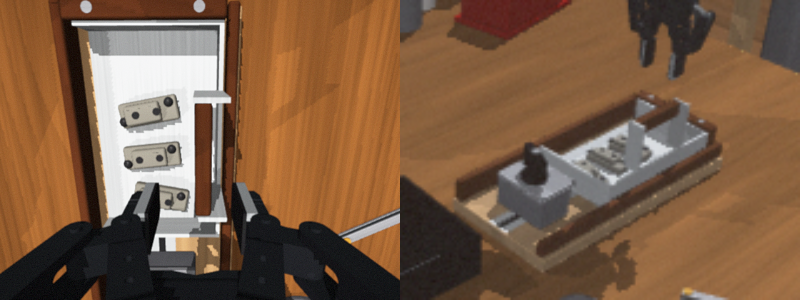

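The fingers straddle the wooden bar, which is at (204,160) in the left pane. Descending.

Request:
{"method": "move_arm", "body": {"deltas": [[0.5,0,0.002,0.041,0],[0.5,0,0,0.04,0],[0.5,0,0,0,0],[0,0,0,0,0],[0,0,0,0,0],[0,0,0,0,0],[0,0,0,0,0],[0,0,0,0,0]], "force": 110}}

```text
clock: 16.9
eef_pos: [0.6026, 0.3343, 0.1165]
tcp_rot: [-0.001, 0.707, 0.707, 0.005]
force: [-1.0, -0.1, 7.7]
grip_width: 0.133
finger_force: 108.5
```

Request:
{"method": "move_arm", "body": {"deltas": [[0,0,0,-0.005,0],[0,0,0,-0.02,0],[0,0,0,-0.03,0],[0,0,0,-0.04,0],[0,0,0,-0.05,0],[0,0,0,-0.05,0],[0,0,0,-0.05,0],[0,0,0,-0.03,0],[0,0,0,-0.01,0],[0,0,0,0,0]]}}

```text
clock: 18.15
eef_pos: [0.601, 0.332, 0.3986]
tcp_rot: [-0.002, 0.707, 0.707, 0.003]
force: [-0.4, 0.2, -5.9]
grip_width: 0.135
finger_force: 108.0
```

```bash
python3 - <<'E'
from h import *
to(.62,.0,.38,1.571)
a=snap('scene');b=snap('top')
cv2.imwrite('pics/g1.png',np.hstack([a['pixels'][60:260,240:440],cv2.resize(b['pixels'][150:260,90:200],(200,200))]).repeat(2,0).repeat(2,1))
E
```

```text
t 18.15 pos [0.601  0.332  0.3986] r 0.687 q [0.449 0.637 0.359 0.006 2.141 0.452] f [-0.4  0.2 -5.9] M [ 0.05 -0.17  0.04] w 0.135 108.00024747848511
xyaw 1.571 z [ 0.0025  0.0068 -1.    ] tilt 0.0073
tool delta [-0.3321  0.0189  0.0164] turn units -0.0
```

View pics/g1.png

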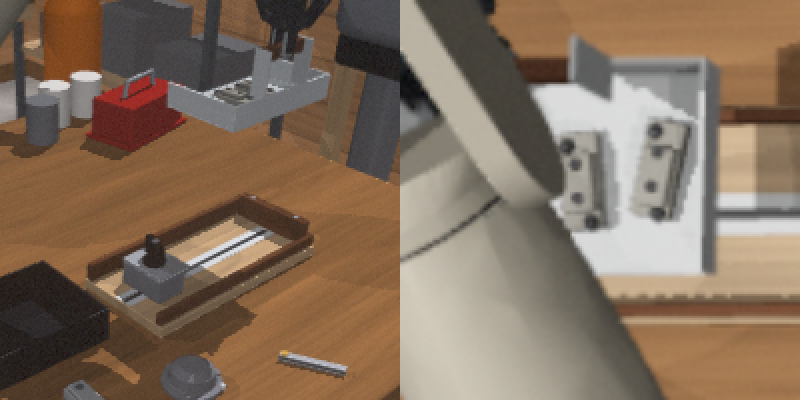

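The pan is up and level, with the spent anodes still in it: two are visible at (578,185) and (660,170), and the third is behind the arm. I'll carry it to y≈0 and push outward to tilt.

Request:
{"method": "move_arm", "body": {"deltas": [[0,-0.015,0,0,0],[0,-0.03,0,0,0],[0,-0.04,0,0,0],[0,-0.045,0,0,0],[0,-0.045,0,0,0],[0,-0.045,0,0,0],[0,-0.045,0,0,0],[0,-0.035,0,0,0],[0,-0.022,0,0,0],[0,-0.01,0,0,0]]}}

```text
clock: 19.5
eef_pos: [0.601, -0.0007, 0.3945]
tcp_rot: [-0.002, 0.707, 0.707, 0.002]
force: [0.2, 0.4, -6.1]
grip_width: 0.139
finger_force: 108.0
```

Request:
{"method": "move_arm", "body": {"deltas": [[0,0,0.01,0,0],[0,0,0.02,0,0],[0,0,0.03,0,0],[0,0,0.03,0,0],[0,0,0.03,0,0],[0,0,0.03,0,0],[0,0,0.03,0,0],[0,0,0.03,0,0],[0,0,0.03,0,0],[0,0,0.03,0,0]]}}

```text
clock: 20.75
eef_pos: [0.7687, 0.0003, 0.3405]
tcp_rot: [0.026, 0.707, 0.707, 0.03]
force: [0.4, -0.4, -6.3]
grip_width: 0.132
finger_force: 110.9
```

```bash
python3 -c "
from h import *
st()
"
```

```text
t 20.75 pos [7.687e-01 3.000e-04 3.405e-01] r 0.769 q [-0.051  0.876  0.121  0.011  2.064 -0.045] f [ 0.4 -0.4 -6.3] M [ 0.01 -0.05 -0.01] w 0.132 110.88119745254517
xyaw 1.571 z [ 0.0803  0.0057 -0.9968] tilt 0.0806
```

Request:
{"method": "move_arm", "body": {"deltas": [[0,0,0.03,-0.01,0],[0,0,0.03,-0.01,0],[0,0,0.03,-0.01,0],[0,0,0.03,-0.01,0],[0,0,0.03,-0.01,0],[0,0,0.03,-0.01,0]]}}

```text
clock: 21.5
eef_pos: [0.7979, 0.0001, 0.3445]
tcp_rot: [0.065, 0.704, 0.704, 0.069]
force: [0.0, -0.3, -5.6]
grip_width: 0.132
finger_force: 110.9
```

```bash
python3 -c "
from h import *
st()
"
```

```text
t 21.5 pos [7.979e-01 1.000e-04 3.445e-01] r 0.798 q [-0.051  0.876  0.122  0.017  1.955 -0.043] f [ 0.  -0.3 -5.6] M [ 0.05  0.13 -0.1 ] w 0.132 110.88921189308167
xyaw 1.571 z [ 0.188   0.0058 -0.9822] tilt 0.1892
```

Request:
{"method": "move_arm", "body": {"deltas": [[0,0,0.03,-0.005,0],[0,0,0.03,-0.005,0],[0,0,0.03,-0.005,0],[0,0,0.03,-0.005,0],[0,0,0.03,-0.005,0],[0,0,0.03,-0.005,0],[0,0,0.03,-0.005,0],[0,0,0.03,-0.005,0]]}}

```text
clock: 22.5
eef_pos: [0.8403, -0.0001, 0.3468]
tcp_rot: [0.116, 0.698, 0.697, 0.12]
force: [0.3, -0.0, -6.3]
grip_width: 0.132
finger_force: 110.9
```

```bash
python3 -c "
from h import *
to(.50,-.12,.28)
"
```

```text
t 22.5 pos [ 8.403e-01 -1.000e-04  3.468e-01] r 0.84 q [-0.051  0.886  0.123  0.023  1.799 -0.041] f [ 0.3 -0.  -6.3] M [0.04 0.42 0.02] w 0.132 110.93598961830139
xyaw 1.571 z [ 0.3283  0.0058 -0.9446] tilt 0.3346
tool delta [-0.1202 -0.3432 -0.0493]
```

Request:
{"method": "move_arm", "body": {"deltas": [[0,0,0.03,-0.005,0],[0,0,0.03,-0.005,0],[0,0,0,0,0],[0,-0.001,-0.004,0,0],[0,-0.003,-0.008,0,0],[0,-0.004,-0.011,0.001,0],[0,-0.004,-0.012,0.001,0],[0,-0.005,-0.012,0.001,0],[0,-0.005,-0.012,0.001,0],[0,-0.005,-0.012,0.001,0]]}}

```text
clock: 23.75
eef_pos: [0.7834, -0.0271, 0.3217]
tcp_rot: [0.128, 0.695, 0.695, 0.132]
force: [-0.0, -0.4, -6.1]
grip_width: 0.131
finger_force: 110.9
```

Request:
{"method": "move_arm", "body": {"deltas": [[0,-0.005,-0.012,0.001,0],[0,-0.005,-0.012,0.001,0],[0,-0.005,-0.012,0.001,0],[0,-0.005,-0.012,0.001,0],[0,-0.005,-0.012,0.001,0],[0,-0.005,-0.012,0.001,0],[0,-0.005,-0.012,0.001,0],[0,-0.005,-0.012,0.001,0],[0,-0.005,-0.012,0.001,0],[0,-0.005,-0.012,0.001,0]]}}

```text
clock: 25.0
eef_pos: [0.6752, -0.0768, 0.2689]
tcp_rot: [0.128, 0.695, 0.695, 0.132]
force: [-0.4, -0.5, -5.4]
grip_width: 0.13
finger_force: 110.9
```

```bash
python3 -c "
from h import *
to(.60,-.1,.24)
cv2.imwrite('pics/d1.png',snap('scene')['pixels'][60:300,150:470].repeat(2,0).repeat(2,1))
"
```

```text
t 25.0 pos [ 0.6752 -0.0768  0.2689] r 0.68 q [-0.198  0.211  1.205  0.079  1.363 -0.2  ] f [-0.4 -0.5 -5.4] M [0.05 0.44 0.01] w 0.13 110.94772338867188
xyaw 1.571 z [ 0.3622  0.0055 -0.9321] tilt 0.3707
tool delta [-0.0233 -0.0805 -0.0004]
```

View pics/d1.png

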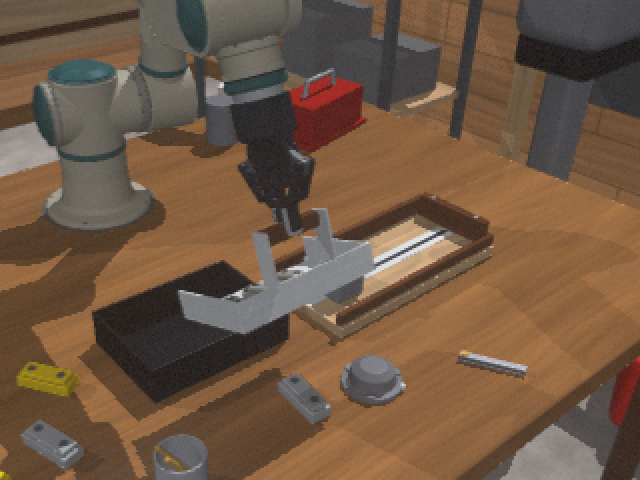

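The pan is tilted with its lip at about (240,315), approaching the crate, and the spent anodes are still inside near (250,290). I'll move the last bit in, then jerk back.

Request:
{"method": "move_arm", "body": {"deltas": [[0,-0.004,-0.012,0,0],[0,-0.004,-0.012,0,0],[0,-0.004,-0.012,0,0],[0,-0.004,-0.012,0,0],[0,-0.004,-0.012,0,0],[0,-0.003,-0.012,0,0],[0,0,-0.01,0,0],[0,0,-0.005,0,0],[0,0,0,0,0]]}}

```text
clock: 26.18
eef_pos: [0.5946, -0.0994, 0.2374]
tcp_rot: [0.128, 0.695, 0.695, 0.132]
force: [0.9, 0.5, -5.3]
grip_width: 0.131
finger_force: 111.0
```

```bash
cat >> h.py <<'E'
def panlip():
    s,M=st();g=s['eef_pos']-.008*M[:,2]; print('lip',np.round(g+M@np.array([0,-.120,.096]),3)) 
E
python3 -c "
from h import *
panlip()
"
```

```text
t 26.18 pos [ 0.5946 -0.0994  0.2374] r 0.603 q [-0.274  0.005  1.489  0.108  1.292 -0.284] f [ 0.9  0.5 -5.3] M [0.02 0.48 0.04] w 0.131 110.95667481422424
xyaw 1.5711 z [ 0.3623  0.0057 -0.932 ] tilt 0.3708
lip [ 0.515 -0.099  0.112]
```

Request:
{"method": "move_arm", "body": {"deltas": [[0,0,0.047,0.018,0],[0,0,0,0,0],[0,0,-0.019,-0.007,0],[0,0,-0.014,-0.005,0],[0,0,-0.009,-0.004,0],[0,0,-0.005,-0.002,0],[0,0,0.047,0.018,0],[0,0,0,0,0],[0,0,0,0,0]]}}

```text
clock: 27.3
eef_pos: [0.6452, -0.0995, 0.2379]
tcp_rot: [0.128, 0.695, 0.695, 0.133]
force: [-0.7, -0.3, -2.7]
grip_width: 0.135
finger_force: 111.3
```

```bash
python3 -c "
from h import *
panlip()
a=snap('scene');b=snap('top')
cv2.imwrite('pics/d2.png',np.hstack([cv2.resize(a['pixels'][140:260,180:330],(375,300)),cv2.resize(b['pixels'][160:280,240:400],(400,300))]))
"
```

```text
t 27.3 pos [ 0.6452 -0.0995  0.2379] r 0.653 q [-0.249  0.145  1.341  0.099  1.297 -0.258] f [-0.7 -0.3 -2.7] M [-0.04  0.4  -0.  ] w 0.135 111.253502368927
xyaw 1.5712 z [ 0.3627  0.0055 -0.9319] tilt 0.3712
lip [ 0.565 -0.099  0.112]
```

View pics/d2.png

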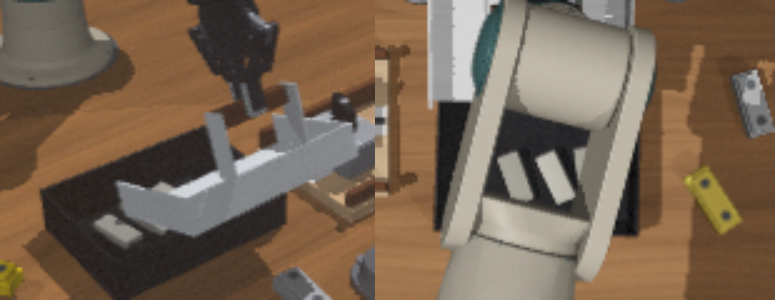

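The left pane shows an anode at (115,230) and an empty pan. The top pane shows three spent anodes in the crate at (515,175), (553,178) and (583,165), and the wrist load fell by 2.7 N, which matches three anodes. Now the pan goes back to the board.

Request:
{"method": "move_arm", "body": {"deltas": [[0,0,0.01,-0.027,0],[0,0,0.015,-0.04,0],[0,0.02,0,0,0],[0,0.045,-0.014,-0.006,0],[0,0.05,-0.014,-0.006,0],[0,0.05,-0.014,-0.006,0],[0,0.05,-0.014,-0.006,0],[0,0.05,-0.014,-0.006,0],[0,0.05,0,0,0],[0,0.05,0,0,0]]}}

```text
clock: 28.65
eef_pos: [0.5665, 0.2671, 0.3131]
tcp_rot: [0.128, 0.695, 0.695, 0.132]
force: [1.4, -0.9, -3.4]
grip_width: 0.136
finger_force: 111.3
```

```bash
python3 -c "
from h import *
panlip();to(.562,.332,.20)
b=snap('top')
hsv=cv2.cvtColor(b['pixels'],cv2.COLOR_BGR2HSV)
m=((hsv[...,2]>80)).astype(np.uint8)[196:253,267:345]
n,l,s,c=cv2.connectedComponentsWithStats(m)
for i in range(1,n):
  if s[i,4]>20: print(s[i],plane(b,c[i]+[267,196],.02)-[.496,-.12,0])
"
```

```text
t 28.65 pos [0.5665 0.2671 0.3131] r 0.626 q [ 0.447  0.083  1.259 -0.152  1.461  0.438] f [ 1.4 -0.9 -3.4] M [ 0.04  0.32 -0.02] w 0.136 111.30511522293091
xyaw 1.5719 z [ 0.3618  0.0063 -0.9322] tilt 0.3703
lip [0.486 0.268 0.188]
t 28.65 pos [0.5665 0.2671 0.3131] r 0.626 q [ 0.447  0.083  1.259 -0.152  1.461  0.438] f [ 1.4 -0.9 -3.4] M [ 0.04  0.32 -0.02] w 0.136 111.30511522293091
xyaw 1.5719 z [ 0.3618  0.0063 -0.9322] tilt 0.3703
tool delta [ 0.0642 -0.0452  0.1043] 
[ 52  21  11  21 171] [-0.00661884 -0.06131235  0.02      ]
[ 22  24  14  22 171] [-0.01624792  0.02958468  0.02      ]
[ 39  24  15  22 171] [-0.01726688 -0.02460841  0.02      ]
```

Request:
{"method": "move_arm", "body": {"deltas": [[0,0.032,0,0,0],[0,0.033,0,0,0],[0,0,0,0,0],[0,0,-0.014,0.034,0],[0,0,-0.014,0.034,0],[0,0,-0.014,0.034,0],[0,0,-0.01,0.025,0],[0,0,-0.004,0.01,0],[0,0,0,0,0]]}}

```text
clock: 29.82
eef_pos: [0.5649, 0.3305, 0.1659]
tcp_rot: [0.128, 0.695, 0.695, 0.132]
force: [0.2, -0.2, -2.9]
grip_width: 0.13
finger_force: 111.2
```

```bash
python3 -c "
from h import *
panlip()
"
```

```text
t 29.82 pos [0.5649 0.3305 0.1659] r 0.655 q [ 0.55   0.227  1.393 -0.199  1.207  0.592] f [ 0.2 -0.2 -2.9] M [-0.02  0.35  0.04] w 0.13 111.2454879283905
xyaw 1.5708 z [ 0.3614  0.0053 -0.9324] tilt 0.3698
lip [0.485 0.331 0.04 ]
```

Request:
{"method": "move_arm", "body": {"deltas": [[0,0,0,0,0],[0,0,-0.004,0.009,0],[0,0,-0.003,0.007,0],[0,0,-0.001,0.003,0],[0,0,0,0,0]], "force": 25}}

```text
clock: 30.45
eef_pos: [0.5676, 0.3313, 0.1513]
tcp_rot: [0.13, 0.695, 0.694, 0.137]
force: [2.0, -4.6, 15.2]
grip_width: 0.127
finger_force: 114.3
```

```bash
python3 -c "
from h import *
panlip()
"
```

```text
t 30.45 pos [0.5676 0.3313 0.1513] r 0.657 q [ 0.549  0.239  1.411 -0.204  1.167  0.601] f [ 2.  -4.6 15.2] M [-0.71  0.19 -0.24] w 0.127 114.33023191988468
xyaw 1.5703 z [ 0.3712  0.0084 -0.9285] tilt 0.3804
lip [0.489 0.332 0.025]
```

Request:
{"method": "move_arm", "body": {"deltas": [[0,-0.003,0.002,-0.006,0],[0,0,0,0,0],[0.13,0,0,0,0],[0,0,0,0,0],[0,0,0,0,0]], "force": 22}}

```text
clock: 31.08
eef_pos: [0.5652, 0.328, 0.1528]
tcp_rot: [0.129, 0.695, 0.694, 0.133]
force: [3.9, -3.0, 5.8]
grip_width: 0.132
finger_force: 104.9
```

```bash
python3 -c "
from h import *
panlip()
"
```

```text
t 31.07 pos [0.5652 0.328  0.1528] r 0.653 q [ 0.546  0.231  1.415 -0.201  1.177  0.595] f [ 3.9 -3.   5.8] M [-0.27 -0.55 -0.16] w 0.132 104.88003730773926
xyaw 1.5708 z [ 0.3642  0.006  -0.9313] tilt 0.3729
lip [0.485 0.329 0.027]
```

Request:
{"method": "move_arm", "body": {"deltas": [[0.16,0,0,0,0],[0.16,0,0,0,0]], "force": 20}}

```text
clock: 31.32
eef_pos: [0.5651, 0.328, 0.1526]
tcp_rot: [0.129, 0.695, 0.694, 0.133]
force: [4.0, -2.1, 5.8]
grip_width: 0.159
finger_force: 13.1
```

```bash
python3 -c "
from h import *
panlip()
a=snap('scene')
cv2.imwrite('pics/p1.png',cv2.resize(a['pixels'][110:240,265:425],None,fx=4,fy=4))
"
```

```text
t 31.32 pos [0.5651 0.328  0.1526] r 0.653 q [ 0.546  0.232  1.415 -0.2    1.177  0.595] f [ 4.  -2.1  5.8] M [-0.32 -0.7  -0.15] w 0.159 13.082854449748993
xyaw 1.5709 z [ 0.364   0.006  -0.9314] tilt 0.3726
lip [0.485 0.329 0.027]
```

Request:
{"method": "move_arm", "body": {"deltas": [[0.18,0,0.005,0.008,0],[0.2,0,0.005,0.008,0],[0.22,0,0.005,0.008,0],[0.23,0,0.005,0.008,0],[0.24,0,0.003,0.005,0],[0.24,0,0,0,0]]}}

```text
clock: 32.12
eef_pos: [0.5986, 0.3281, 0.1243]
tcp_rot: [0.127, 0.695, 0.695, 0.131]
force: [-1.6, 0.6, -1.8]
grip_width: 0.245
finger_force: 0.7
```

```bash
python3 -c "
from h import *
panlip()
a=snap('scene')
cv2.imwrite('pics/p2.png',cv2.resize(np.vstack([a['pixels'][110:230,265:425]]),None,fx=4,fy=4))
"
```

```text
t 32.12 pos [0.5986 0.3281 0.1243] r 0.683 q [ 0.516  0.334  1.35  -0.192  1.14   0.57 ] f [-1.6  0.6 -1.8] M [-0.01  0.48 -0.02] w 0.245 0.7401791580036843
xyaw 1.571 z [ 0.3596  0.0049 -0.9331] tilt 0.3678
lip [ 0.518  0.329 -0.001]
```

View pics/p2.png

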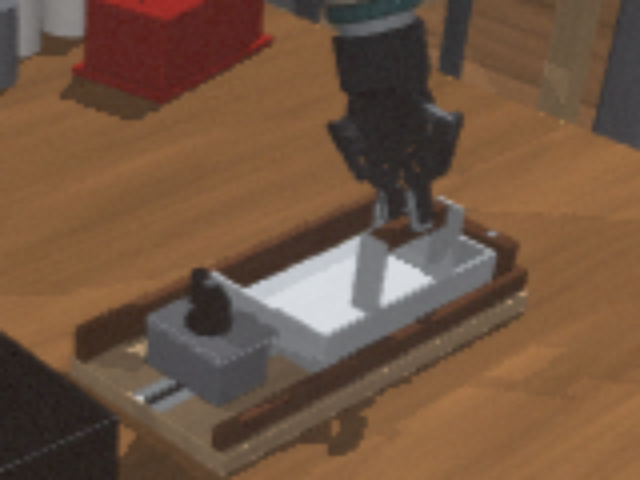

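The pan is nearly flat between the rails, with its handle at (400,235) in the fingers. I'll lower a little, release and retreat along the tool axis.

Request:
{"method": "move_arm", "body": {"deltas": [[0.26,0,0.001,0.006,0],[0.3,0,0,0.004,0],[0.35,0,0,0,0],[0.6,0,0,0,0],[0.6,0,0,0,0],[0.6,0,0,-0.03,0],[0.6,0,0,-0.05,0],[0.6,0,0,-0.05,0],[0.6,0,0,-0.05,0],[0.6,0,0,0,0]]}}

```text
clock: 33.42
eef_pos: [0.539, 0.3281, 0.2911]
tcp_rot: [0.129, 0.695, 0.694, 0.137]
force: [0.7, -0.1, 0.1]
grip_width: 0.599
finger_force: 0.0
```

```bash
python3 -c "
from h import *
to(.32,0,.30)
b=snap('top','t2');pickle.dump(b,open('t2.pkl','wb'))
"
```

```text
t 33.42 pos [0.539  0.3281 0.2911] r 0.631 q [ 0.571  0.105  1.281 -0.194  1.429  0.567] f [ 0.7 -0.1  0.1] M [0.01 0.19 0.04] w 0.599 0.0
xyaw 1.572 z [ 0.3703  0.0112 -0.9289] tilt 0.3795
tool delta [-0.3277 -0.1991 -0.093 ]
```

Request:
{"method": "move_arm", "body": {"deltas": [[0.6,-0.047,-0.03,-0.01,0],[0.6,-0.047,-0.03,-0.01,0],[0.6,-0.047,-0.03,-0.01,0],[0.6,-0.047,-0.03,-0.01,0],[0.6,-0.047,-0.03,-0.01,0],[0.6,-0.047,-0.03,-0.01,0],[0.6,-0.047,-0.02,-0.008,0],[0.6,0,-0.01,-0.004,0]]}}

```text
clock: 34.48
eef_pos: [0.3191, -0.0053, 0.2729]
tcp_rot: [0.127, 0.699, 0.691, 0.13]
force: [7.1, 2.7, 6.9]
grip_width: 0.6
finger_force: 0.0
```

Request:
{"method": "move_arm", "body": {"deltas": [[0.6,0,-0.015,-0.006,0],[0.6,0,-0.025,-0.01,0],[0.6,0,-0.03,-0.01,0],[0.6,0,-0.03,-0.01,0],[0.6,0,-0.03,-0.01,0],[0.6,0,-0.03,-0.01,0],[0.6,0,-0.03,-0.01,0],[0.6,0,-0.03,-0.01,0],[0.6,0,-0.03,-0.01,0],[0.6,0,-0.03,-0.01,0]]}}

```text
clock: 35.72
eef_pos: [0.246, -0.0107, 0.3542]
tcp_rot: [0.066, 0.703, 0.704, 0.074]
force: [0.4, -0.3, -0.1]
grip_width: 0.606
finger_force: 0.0
```

```bash
python3 -c "
from h import *
st()
"
```

```text
t 35.73 pos [ 0.246  -0.0107  0.3542] r 0.246 q [-0.265 -0.908  1.868  0.069  1.993 -0.231] f [ 0.4 -0.3 -0.1] M [ 0.    0.09 -0.01] w 0.606 0.0
xyaw 1.5728 z [ 0.1965  0.012  -0.9804] tilt 0.1982
```

Request:
{"method": "move_arm", "body": {"deltas": [[0.6,0,-0.03,-0.004,0],[0.6,0,-0.03,-0.004,0],[0.6,0,-0.03,-0.004,0],[0.6,0,-0.03,-0.003,0],[0.6,0,-0.03,-0.002,0],[0.6,0,-0.03,-0.002,0],[0.6,0,-0.03,-0.001,0],[0.6,0,-0.03,0,0],[0.6,0,0,0,0]]}}

```text
clock: 36.85
eef_pos: [0.1667, -0.0396, 0.4256]
tcp_rot: [0.016, 0.706, 0.707, 0.037]
force: [0.1, 0.2, -0.1]
grip_width: 0.599
finger_force: 0.0
```

```bash
python3 -c "
from h import *
st()
"
```

```text
t 36.85 pos [ 0.1667 -0.0396  0.4256] r 0.171 q [-0.559 -0.908  1.699  0.089  2.301 -0.499] f [ 0.1  0.2 -0.1] M [-0.    0.07  0.05] w 0.599 0.0
xyaw 1.5727 z [ 0.0749  0.0309 -0.9967] tilt 0.0811
```

Request:
{"method": "move_arm", "body": {"deltas": [[0.6,0.03,0.02,0,0],[0.6,0.04,0,0,0],[0.6,0.04,0,0,0],[0.6,0.04,0,0,0],[0.6,-0.0114,-0.0277,-0.001,0],[0.6,-0.0114,-0.0277,-0.001,0],[0.6,-0.0114,-0.0277,-0.001,0],[0.6,0,0,0,0]]}}

```text
clock: 37.85
eef_pos: [0.1275, 0.0883, 0.4473]
tcp_rot: [0.013, 0.705, 0.708, 0.027]
force: [0.2, 0.4, -0.4]
grip_width: 0.602
finger_force: 0.0
```

```bash
python3 -c "
from h import *
st()
"
```

```text
t 37.85 pos [0.1275 0.0883 0.4473] r 0.155 q [ 0.37  -0.908  1.646 -0.003  2.344  0.363] f [ 0.2  0.4 -0.4] M [0.   0.04 0.03] w 0.602 0.0
xyaw 1.5758 z [ 0.0567  0.0195 -0.9982] tilt 0.06
```

Request:
{"method": "move_arm", "body": {"deltas": [[0.6,-0.014,-0.037,0,0],[0.6,-0.014,-0.037,0,0],[0.6,-0.014,-0.037,0,0],[0.6,-0.014,-0.037,0,0],[0.6,0,0,0,0]]}}

```text
clock: 38.48
eef_pos: [0.0259, 0.093, 0.4975]
tcp_rot: [0.017, 0.702, 0.712, 0.002]
force: [0.6, 0.6, -0.1]
grip_width: 0.602
finger_force: 0.0
```

```bash
python3 -c "
from h import *
st()
"
```

```text
t 38.48 pos [0.0259 0.093  0.4975] r 0.097 q [ 1.006 -0.908  1.517 -0.058  2.534  0.944] f [ 0.6  0.6 -0.1] M [ 0.01 -0.02  0.02] w 0.602 0.0
xyaw 1.5841 z [ 0.0264 -0.0204 -0.9994] tilt 0.0333
```

Request:
{"method": "move_arm", "body": {"deltas": [[0.6,0,0.047,0,0],[0.6,0,0.047,0,0],[0.6,0,0.047,0,0],[0.6,0,0.047,0,0],[0.6,0,0.047,0,0],[0.6,-0.045,0,0.035,0],[0.6,-0.05,0,0.045,0],[0.6,-0.05,0,0.05,0],[0.6,-0.05,0,0.05,0],[0.6,-0.05,0,0.05,0]]}}

```text
clock: 39.72
eef_pos: [0.2479, -0.1364, 0.2958]
tcp_rot: [0.016, 0.708, 0.706, 0.001]
force: [1.1, -0.2, 0.1]
grip_width: 0.603
finger_force: 0.0
```

```bash
python3 -c "
from h import *
st()
"
```

```text
t 39.73 pos [ 0.2479 -0.1364  0.2958] r 0.283 q [-0.631 -0.7    1.878 -0.003  1.931 -0.63 ] f [ 1.1 -0.2  0.1] M [-0.01 -0.03 -0.02] w 0.603 0.0
xyaw 1.5681 z [ 0.0247 -0.0214 -0.9995] tilt 0.0327
```

Request:
{"method": "move_arm", "body": {"deltas": [[0.6,0.0186,-0.0235,0,0],[0.6,0.0186,-0.0235,0,0],[0.6,0.0186,-0.0235,0,0],[0.6,0.0186,-0.0235,0,0],[0.6,0,0,0,0]]}}

```text
clock: 40.35
eef_pos: [0.1948, -0.0744, 0.3083]
tcp_rot: [0.003, 0.706, 0.708, -0.005]
force: [1.0, 0.0, 0.3]
grip_width: 0.598
finger_force: 0.0
```

```bash
python3 -c "
from h import *
st()
"
```

```text
t 40.35 pos [ 0.1948 -0.0744  0.3083] r 0.209 q [-0.528 -0.906  1.952 -0.012  2.093 -0.537] f [1.  0.  0.3] M [-0.02 -0.    0.01] w 0.598 0.0
xyaw 1.5728 z [-0.0034 -0.0106 -0.9999] tilt 0.0111
```

Tilt is out. Next I'll measure the pan and the new anodes numerically.

```bash
python3 - <<'E'
from h import *
np.set_printoptions(precision=4,suppress=True)
b=snap('top','t3');a=snap('scene','s3');pickle.dump((a,b),open('v3.pkl','wb'))
img=cv2.resize(b['pixels'][170:250,105:265],None,fx=4,fy=4,interpolation=cv2.INTER_CUBIC)
cv2.imwrite('pics/c5.png',np.vstack([img,cv2.resize(a['pixels'][150:215,280:410],(640,320),interpolation=cv2.INTER_CUBIC)])[:600])
hsv=cv2.cvtColor(b['pixels'],cv2.COLOR_BGR2HSV)
m=((hsv[...,1]<45)&(hsv[...,2]>105)).astype(np.uint8)
n,l,s,c=cv2.connectedComponentsWithStats(m)
for i in range(1,n):
    if 150<s[i,4]<1200 and 290<c[i][0]<420 and 140<c[i][1]<230:
        r=cv2.minAreaRect(np.argwhere(l==i)[:,::-1].astype(np.float32));P=np.array([plane(b,p,.02) for p in cv2.boxPoints(r)]);print(s[i],P[:,:2].mean(0),r[2])
# white floor per-row/col extents
w=((hsv[...,1]<40)&(hsv[...,2]>190)).astype(np.uint8)[175:245,110:215]
n,l,s,c=cv2.connectedComponentsWithStats(w);k=1+np.argmax(s[1:,4]);print(s[k]+[110,175,0,0,0],c[k])
cnt=(l==k)
for rr in range(10,60,8):
    q=np.where(cnt[rr])[0]
    if len(q): print(rr+175,q[0]+110,q[-1]+110,plane(b,(q[-1]+110.5,rr+175),.024)[:2])
E
```

```text
[351 136  24  25 255] [ 0.748  -0.3073] 69.44395446777344
[285 143  13  27 268] [ 0.7173 -0.078 ] 5.7105937004089355
[382 188  18  27 289] [ 0.5721 -0.396 ] 73.3007583618164
[319 217  11  21 173] [ 0.4893 -0.1811] 80.53767395019531
[ 132  189   66   42 2313] [57.0039 36.2265]
193 138 197 [0.5982 0.2191]
201 138 196 [0.5727 0.2218]
209 138 196 [0.5472 0.2213]
217 137 196 [0.522  0.2209]
225 137 196 [0.4968 0.2204]
```

View pics/c5.png

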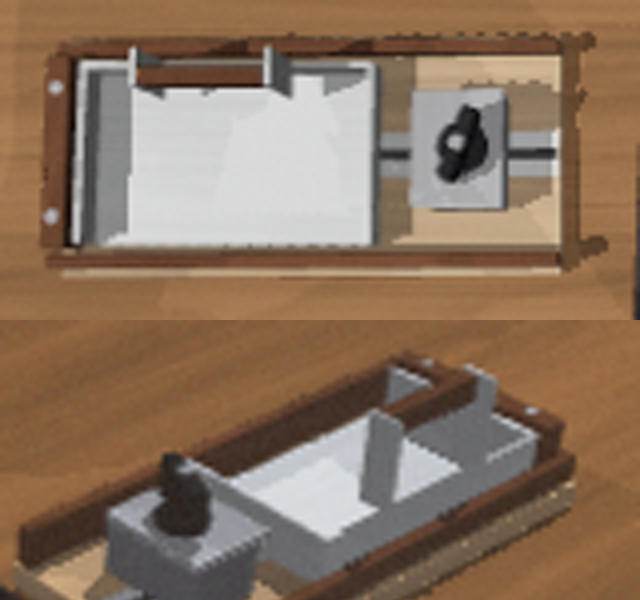

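The pan sits flat between the rails, a few mm off the cleat at (75,150). The stop is clear at (460,150) with the knob loosened. Numerically, one new anode has been knocked to (0.717,-0.078), and the other is still at (0.572,-0.396).

Request:
{"method": "move_arm", "body": {"deltas": [[0.6,0,0.05,0,0],[0.6,0,0.05,0,0],[0.6,0,0.05,0,0],[0.6,0,0.05,0,0],[0.6,0,0.05,0,0],[0.6,0,0.05,0,0],[0.6,0,0.05,0,0],[0.6,0,0.05,0,0],[0.6,0,0.04,0,0]]}}

```text
clock: 41.58
eef_pos: [0.6362, -0.074, 0.3045]
tcp_rot: [0.002, 0.707, 0.708, -0.006]
force: [0.2, 0.3, -0.0]
grip_width: 0.602
finger_force: 0.0
```

Request:
{"method": "move_arm", "body": {"deltas": [[0.6,0,0,0,1],[0.6,0,0,0,1],[0.6,0,0,0,1],[0.6,0,0,0,1],[0.6,0,0,0,1],[0.6,0,0,0,1],[0.6,0,0,0,1],[0.6,0,0,0,1],[0.6,0,0,0,1],[0.6,0,0,0,1]]}}

```text
clock: 42.82
eef_pos: [0.6346, -0.0741, 0.3051]
tcp_rot: [0.005, 0.996, 0.086, -0.003]
force: [-0.2, -0.7, 0.4]
grip_width: 0.599
finger_force: 0.0
```

Request:
{"method": "move_arm", "body": {"deltas": [[0.8,0,0,0,1],[0.8,0,0,0,0.98],[0.8,0,0,0,0]]}}

```text
clock: 43.2
eef_pos: [0.6346, -0.0739, 0.3053]
tcp_rot: [0.005, 0.999, -0.05, -0.002]
force: [-0.5, -0.8, -0.2]
grip_width: 0.801
finger_force: 0.0
```

```bash
cat >> h.py <<'E'
def anode(s,guess,z=.022,rad=60,top=None):
    u=proj(s,[guess[0],guess[1],z])[0];h=cv2.cvtColor(s['pixels'],cv2.COLOR_BGR2HSV)
    m=((h[...,1]<50)&(h[...,2]>100)).astype(np.uint8)
    n,l,st_,c=cv2.connectedComponentsWithStats(m)
    i=min((i for i in range(1,n) if st_[i,4]>100),key=lambda i:np.hypot(*(c[i]-u)))
    pts=cv2.convexHull(np.argwhere(l==i)[:,::-1].astype(np.float32))[:,0]
    P=np.array([plane(s,p,z)[:2] for p in pts],np.float32)*1000
    r=cv2.minAreaRect(P);bx=cv2.boxPoints(r);e=[bx[1]-bx[0],bx[2]-bx[1]];e=max(e,key=np.linalg.norm)
    yaw=np.arctan2(e[1],e[0]);yaw=(yaw+np.pi/2)%np.pi-np.pi/2
    print('px',np.round(u),'comp',st_[i],'ctr',np.round(np.array(r[0])/1000,4),'size',np.round(r[1],0),'yaw',round(float(yaw),3))
    # dark bolt holes
    x,y,w,hh=st_[i,:4];g=s['pixels'][y:y+hh,x:x+w].mean(2);d=((g<100)&(cv2.morphologyEx((l==i).astype(np.uint8)[y:y+hh,x:x+w],cv2.MORPH_CLOSE,np.ones((9,9)))>0)).astype(np.uint8)
    k,_,s2,c2=cv2.connectedComponentsWithStats(d);H=[c2[j]+[x,y] for j in range(1,k) if s2[j,4]>8]
    print('holes px',np.round(H,1).tolist(),'at z.026',[np.round(plane(s,p,.026)[:2],4).tolist() for p in H])
    return H
E
python3 - <<'E'
from h import *
st();w=snap('wrist','wa');pickle.dump(w,open('wa.pkl','wb'))
a,b=pickle.load(open('v3.pkl','rb'))
H=anode(w,(.717,-.078));H2=anode(b,(.717,-.078));anode(b,(.572,-.396))
E
```

```text
t 43.2 pos [ 0.6346 -0.0739  0.3053] r 0.639 q [-0.169  0.387  0.885 -0.011  1.873  1.498] f [-0.5 -0.8 -0.2] M [0.02 0.08 0.05] w 0.801 0.0
xyaw -0.0993 z [-0.0051 -0.0102 -0.9999] tilt 0.0114
px [268.  88.] comp [ 252   43   32   81 2482] ctr [ 0.7205 -0.0773] size [33. 83.] yaw -0.11
holes px [] at z.026 []
px [291. 156.] comp [285 143  13  27 270] ctr [ 0.7168 -0.0779] size [33. 85.] yaw -0.107
holes px [[296.6, 161.0]] at z.026 [[0.7005, -0.0956]]
px [391. 201.] comp [382 188  18  27 296] ctr [ 0.572  -0.3952] size [83. 37.] yaw 0.268
holes px [[398.0, 201.5]] at z.026 [[0.5699, -0.4188]]
```

```bash
python3 - <<'E'
from h import *
w=pickle.load(open('wa.pkl','rb'));a,b=pickle.load(open('v3.pkl','rb'))
print(tri((w,(268,83.5)),(b,(291.2,156.2))))
to(.7185,-.0775,.09,-.11)
E
```

```text
(array([ 0.72153899, -0.07881786,  0.0033942 ]), [0.8, 0.8])
t 43.25 pos [ 0.6345 -0.0737  0.3056] r 0.639 q [-0.169  0.387  0.885 -0.011  1.873  1.496] f [-0.5 -0.3 -0.5] M [-0.05 -0.03 -0.01] w 0.8 0.0
xyaw -0.0977 z [-0.0048 -0.0102 -0.9999] tilt 0.0113
tool delta [ 0.0847 -0.0067  0.2152] turn units 0.09
```

Request:
{"method": "move_arm", "body": {"deltas": [[0.6,0.042,-0.003,0.01,0.1],[0.6,0.042,-0.004,0.04,0],[0.6,0,0,0.05,0],[0.6,0,0,0.05,0],[0.6,0,0,0.05,0],[0.6,0,0,0,0],[0.6,0,0,0,0]]}}

```text
clock: 44.12
eef_pos: [0.7189, -0.0774, 0.109]
tcp_rot: [0.005, 0.998, -0.056, 0.0]
force: [1.2, 0.7, 1.2]
grip_width: 0.598
finger_force: 0.0
```

```bash
python3 - <<'E'
from h import *
w=snap('wrist','wb');anode(w,(.7185,-.0775))
to(.7195,-.0775,.013,-.11)
E
```

```text
px [274. 218.] comp [ 247  147   54  124 6377] ctr [ 0.7226 -0.0777] size [33. 82.] yaw -0.11
holes px [[257.5, 147.0]] at z.026 [[0.7648, -0.0728]]
t 44.17 pos [ 0.7194 -0.0774  0.1102] r 0.724 q [-0.154  0.687  0.865 -0.011  1.586  1.53 ] f [-0.6  0.1  0.7] M [ 0.04  0.01 -0.02] w 0.598 0.0
xyaw -0.1131 z [ 0.0017 -0.0112 -0.9999] tilt 0.0113
tool delta [-0.0002 -0.001   0.0972] turn units -0.02
```

Request:
{"method": "move_arm", "body": {"deltas": [[0.6,0.002,0,0.04,0],[0.6,0,0,0.035,0],[0.6,0,0,0.02,0],[0.6,0,0,0,0],[0,0,0,0,0],[0,0,0,0,0],[0,0,0,0,0],[0,0,0,0,0]], "force": 60}}

```text
clock: 45.18
eef_pos: [0.7212, -0.0786, 0.0146]
tcp_rot: [0.006, 0.998, -0.057, 0.001]
force: [-0.3, -0.2, 7.1]
grip_width: 0.38
finger_force: 62.7
```

```bash
python3 -c "
from h import *
st()"
```

```text
t 45.17 pos [ 0.7212 -0.0786  0.0146] r 0.725 q [-0.155  0.773  0.933 -0.011  1.433  1.531] f [-0.3 -0.2  7.1] M [-0.03  0.09  0.02] w 0.38 62.695637941360474
xyaw -0.1139 z [ 0.0012 -0.0112 -0.9999] tilt 0.0113
```

Request:
{"method": "move_arm", "body": {"deltas": [[0,0,0,-0.02,0],[0,0,0,-0.05,0],[0,0,0,-0.05,0],[0,0,0,-0.05,0],[0,0,0,-0.03,0],[0,0,0,0,0]]}}

```text
clock: 45.92
eef_pos: [0.7213, -0.0762, 0.2161]
tcp_rot: [0.006, 0.998, -0.057, 0.002]
force: [0.6, 0.0, -2.2]
grip_width: 0.378
finger_force: 61.8
```

```bash
python3 -c "
from h import *
to(.53,.29,.20,0.0)"
```

```text
t 45.92 pos [ 0.7213 -0.0762  0.2161] r 0.725 q [-0.152  0.657  0.698 -0.011  1.782  1.53 ] f [ 0.6  0.  -2.2] M [ 0.02 -0.02 -0.04] w 0.378 61.83505296707153
xyaw -0.1137 z [ 0.0035 -0.0115 -0.9999] tilt 0.012
tool delta [-0.2317 -0.3423  0.0112] turn units -0.81
```

Request:
{"method": "move_arm", "body": {"deltas": [[0,0,0,0,-0.81],[0,-0.024,-0.0455,0,0],[0,-0.024,-0.0455,0,0],[0,-0.024,-0.0455,0,0],[0,-0.024,-0.0455,0,0],[0,-0.024,-0.0455,0,0],[0,-0.024,-0.0455,0,0],[0,-0.024,-0.0455,0,0],[0,-0.024,-0.0455,0,0],[0,0,0,0,0]]}}

```text
clock: 47.18
eef_pos: [0.526, 0.2906, 0.2061]
tcp_rot: [0.006, 1.0, 0.002, -0.004]
force: [-0.4, -0.8, -3.6]
grip_width: 0.381
finger_force: 61.8
```

```bash
python3 -c "
from h import *
to(.53,.29,.04,0.0)"
```

```text
t 47.17 pos [0.526  0.2906 0.2061] r 0.601 q [ 0.446  0.287  1.204 -0.007  1.662  2.012] f [-0.4 -0.8 -3.6] M [-0.01 -0.01 -0.03] w 0.381 61.75158977508545
xyaw 0.0042 z [-0.0071 -0.0112 -0.9999] tilt 0.0133
tool delta [ 0.0052 -0.0013  0.1661] turn units 0.03
```

Request:
{"method": "move_arm", "body": {"deltas": [[0,0.002,0,0.04,0],[0,0.002,0,0.045,0],[0,0,0,0.04,0],[0,0,0,0.022,0],[0,0,0,0.01,0],[0,0,0,0,0]]}}

```text
clock: 47.92
eef_pos: [0.5318, 0.2856, 0.0504]
tcp_rot: [0.006, 1.0, -0.001, -0.003]
force: [0.1, 0.8, -2.5]
grip_width: 0.376
finger_force: 61.7
```

```bash
python3 -c "
from h import *
to(.53,.29,.039,0.0)"
```

```text
t 47.92 pos [0.5318 0.2856 0.0504] r 0.604 q [ 0.435  0.414  1.366 -0.008  1.371  2.009] f [ 0.1  0.8 -2.5] M [0.03 0.01 0.01] w 0.376 61.7038357257843
xyaw -0.0014 z [-0.0052 -0.0112 -0.9999] tilt 0.0124
tool delta [-0.0017 -0.0045  0.0114] turn units -0.01
```

Request:
{"method": "move_arm", "body": {"deltas": [[0,0,0,0.006,0],[0,0,0,0.004,0],[0,0,0,0,0]]}}

```text
clock: 48.3
eef_pos: [0.5319, 0.2862, 0.0412]
tcp_rot: [0.005, 1.0, -0.0, -0.002]
force: [-0.4, -0.1, -2.4]
grip_width: 0.377
finger_force: 61.7
```

Request:
{"method": "move_arm", "body": {"deltas": [[0.5,0,0,0,0],[0.55,0,0,0,0],[0.55,0,0,0,0],[0.55,0,0,-0.04,0],[0.55,0,0,-0.05,0],[0.55,0,0,-0.06,0],[0.55,0,0,-0.06,0],[0.55,0,0,0,0]]}}

```text
clock: 49.3
eef_pos: [0.5344, 0.2892, 0.2585]
tcp_rot: [0.003, 1.0, -0.0, 0.004]
force: [0.1, -0.1, -0.8]
grip_width: 0.553
finger_force: 0.0
```

```bash
python3 -c "
from h import *
to(.572,-.395,.25,.268)
b=snap('top','t4');s=snap('scene','s4');pickle.dump((s,b),open('v4.pkl','wb'));anode(b,(.572,-.395));anode(b,(.53,.287),.046)"
```

```text
t 49.3 pos [0.5344 0.2892 0.2585] r 0.608 q [ 0.439  0.282  1.107 -0.008  1.749  2.009] f [ 0.1 -0.1 -0.8] M [ 0.01 -0.02 -0.04] w 0.553 0.0
xyaw -0.0008 z [ 0.0075 -0.0052 -1.    ] tilt 0.0091
tool delta [0.0381 0.6841 0.0124] turn units -1.93
px [390. 201.] comp [382 188  18  27 294] ctr [ 0.572  -0.3952] size [83. 37.] yaw 0.268
holes px [[398.0, 201.5]] at z.026 [[0.5699, -0.4188]]
px [174. 214.] comp [ 148  182   83   50 2199] ctr [0.5536 0.2423] size [153. 259.] yaw -1.57
holes px [[159.0, 183.0], [182.8, 184.5], [158.2, 188.8], [166.1, 197.4], [221.5, 198.9], [201.7, 206.4], [217.3, 213.5]] at z.026 [[0.6304, 0.3429], [0.6253, 0.2662], [0.6118, 0.3449], [0.584, 0.3188], [0.5788, 0.1424], [0.5553, 0.2045], [0.5327, 0.1549]]
```

Request:
{"method": "move_arm", "body": {"deltas": [[0.7,0,0.05,0,0],[0.7,0,0.05,0,0],[0.7,0,0.05,0,0],[0.7,0,0.05,0,0],[0.7,0.005,0.05,0,0],[0.7,0.005,0.05,0,0],[0.7,0.005,0.05,0,0],[0.7,0.005,0.05,0,0],[0.7,0.005,0.05,0,0],[0.7,0.005,0.05,0,0]]}}

```text
clock: 50.65
eef_pos: [0.5618, -0.213, 0.2541]
tcp_rot: [0.004, 1.0, -0.0, -0.003]
force: [0.2, 0.7, 0.3]
grip_width: 0.7
finger_force: 0.0
```

Request:
{"method": "move_arm", "body": {"deltas": [[0.7,0.005,0.05,0,0],[0.7,0.003,0.05,0,0],[0.7,0,0.05,0,0],[0.7,0,0.034,0,0],[0.7,0,0,0,-0.97],[0.7,0,0,0,-0.96],[0.7,0,0,0.05,0],[0.7,0,0,0.05,0],[0.7,0,0,0.05,0],[0.7,0,0,0,0]]}}

```text
clock: 51.9
eef_pos: [0.5668, -0.395, 0.1006]
tcp_rot: [0.0, 0.991, 0.134, -0.007]
force: [-0.0, 1.2, 0.4]
grip_width: 0.701
finger_force: 0.0
```

```bash
python3 -c "
from h import *
w=snap('wrist','wc');anode(w,(.572,-.395))
to(.5725,-.395,.0145,.268)"
```

```text
px [277. 212.] comp [ 257  137   57  131 6943] ctr [ 0.5772 -0.3977] size [82. 33.] yaw 0.255
holes px [[287.2, 137.5], [313.0, 159.0], [312.1, 215.5]] at z.026 [[0.6175, -0.388], [0.6097, -0.4057], [0.5769, -0.4153]]
t 51.95 pos [ 0.5685 -0.3963  0.1054] r 0.693 q [-0.658  0.602  0.996 -0.01   1.546  0.645] f [0.7 0.1 0.7] M [-0.03  0.   -0.03] w 0.701 0.0
xyaw 0.2686 z [-0.0085 -0.0066 -0.9999] tilt 0.0108
tool delta [ 0.0051 -0.0005  0.0908] turn units 0.0
```

Request:
{"method": "move_arm", "body": {"deltas": [[0.6,0.006,0.001,0.04,0],[0.6,0,0,0.033,0],[0.6,0,0,0.018,0],[0.6,0,0,0,0],[0,0,0,0,0],[0,0,0,0,0],[0,0,0,0,0],[0,0,0,0,0]], "force": 60}}

```text
clock: 52.95
eef_pos: [0.5766, -0.3984, 0.0204]
tcp_rot: [0.007, 0.991, 0.134, -0.001]
force: [-0.2, 0.4, 6.3]
grip_width: 0.371
finger_force: 60.3
```

Request:
{"method": "move_arm", "body": {"deltas": [[0,0,0,-0.02,0],[0,0,0,-0.05,0],[0,0,0,-0.05,0],[0,0,0,-0.05,0],[0,0,0,-0.03,0],[0,0,0,0,0.97],[0,0,0,0,0.96],[0,0,0,0,0]]}}

```text
clock: 53.95
eef_pos: [0.576, -0.3953, 0.2182]
tcp_rot: [0.005, 1.0, 0.0, -0.002]
force: [1.1, -0.4, -1.8]
grip_width: 0.372
finger_force: 60.0
```

```bash
python3 -c "
from h import *
to(.532,.37,.20,0)"
```

```text
t 53.95 pos [ 0.576  -0.3953  0.2182] r 0.699 q [-0.65   0.567  0.82  -0.011  1.751  0.918] f [ 1.1 -0.4 -1.8] M [-0.02  0.01  0.  ] w 0.372 59.989712834358215
xyaw 0.0004 z [-0.0032 -0.0107 -0.9999] tilt 0.0112
tool delta [-0.0437 -0.7655  0.0101] turn units 0.0
```

Request:
{"method": "move_arm", "body": {"deltas": [[0,0,-0.03,0,0],[0,-0.003,-0.05,0,0],[0,-0.003,-0.05,0,0],[0,-0.003,-0.05,0,0],[0,-0.003,-0.05,0,0],[0,-0.003,-0.05,0,0],[0,-0.003,-0.05,0,0],[0,-0.003,-0.05,0,0],[0,-0.003,-0.05,0,0],[0,-0.003,-0.05,0,0]]}}

```text
clock: 55.2
eef_pos: [0.5491, 0.0862, 0.2131]
tcp_rot: [0.005, 1.0, 0.001, -0.001]
force: [0.8, 0.6, -1.7]
grip_width: 0.374
finger_force: 60.1
```

Request:
{"method": "move_arm", "body": {"deltas": [[0,-0.003,-0.05,0,0],[0,-0.003,-0.05,0,0],[0,-0.003,-0.05,0,0],[0,-0.003,-0.05,0,0],[0,-0.003,-0.05,0,0],[0,-0.002,-0.03,0,0],[0,0,-0.005,0,0],[0,0,0,0,0]]}}

```text
clock: 56.2
eef_pos: [0.5328, 0.3691, 0.2096]
tcp_rot: [0.005, 1.0, 0.0, -0.002]
force: [-0.6, -0.5, -2.0]
grip_width: 0.371
finger_force: 60.1
```

```bash
python3 -c "
from h import *
to(.532,.37,.046,0)"
```

```text
t 56.2 pos [0.5328 0.3691 0.2096] r 0.648 q [ 0.552  0.421  1.031 -0.007  1.699  2.121] f [-0.6 -0.5 -2. ] M [-0.02  0.   -0.  ] w 0.371 60.10921597480774
xyaw 0.0005 z [-0.0035 -0.0108 -0.9999] tilt 0.0113
tool delta [-0.0003 -0.0026  0.1636] turn units 0.0
```

Request:
{"method": "move_arm", "body": {"deltas": [[0,0,-0.001,0.04,0],[0,0,-0.001,0.045,0],[0,0,0,0.04,0],[0,0,0,0.022,0],[0,0,0,0.008,0],[0,0,0,0,0]]}}

```text
clock: 56.95
eef_pos: [0.5327, 0.3693, 0.055]
tcp_rot: [0.005, 1.0, -0.001, -0.002]
force: [0.5, -0.2, -1.9]
grip_width: 0.37
finger_force: 60.1
```

```bash
python3 -c "
from h import *
to(.532,.37,.0455,0)"
```

```text
t 56.95 pos [0.5327 0.3693 0.055 ] r 0.648 q [ 0.552  0.525  1.207 -0.007  1.418  2.126] f [ 0.5 -0.2 -1.9] M [ 0.02 -0.    0.02] w 0.37 60.103697776794434
xyaw -0.0014 z [-0.0032 -0.0103 -0.9999] tilt 0.0108
tool delta [-0.0006 -0.0008  0.0095] turn units -0.01
```

Request:
{"method": "move_arm", "body": {"deltas": [[0,0,0,0.006,0],[0,0,0,0.004,0],[0,0,0,0,0]]}}

```text
clock: 57.32
eef_pos: [0.5322, 0.3699, 0.0446]
tcp_rot: [0.005, 1.0, -0.0, -0.002]
force: [1.1, 0.6, -2.4]
grip_width: 0.371
finger_force: 60.1
```

Request:
{"method": "move_arm", "body": {"deltas": [[0.5,0,0,0,0],[0.55,0,0,0,0],[0.55,0,0,0,0],[0.55,0,0,-0.04,0],[0.55,0,0,-0.05,0],[0.55,0,0,-0.06,0],[0.55,0,0,-0.06,0],[0.55,0,0,0,0]]}}

```text
clock: 58.32
eef_pos: [0.5343, 0.373, 0.262]
tcp_rot: [0.002, 1.0, -0.0, 0.004]
force: [-0.6, 0.3, -0.4]
grip_width: 0.552
finger_force: 0.0
```

```bash
python3 -c "
from h import *
to(.551,.139,.26,-.371)"
```

```text
t 58.33 pos [0.5343 0.373  0.262 ] r 0.652 q [ 0.556  0.414  0.936 -0.007  1.788  2.126] f [-0.6  0.3 -0.4] M [0.02 0.01 0.02] w 0.552 0.0
xyaw -0.0008 z [ 0.007  -0.0038 -1.    ] tilt 0.008
tool delta [0.0168 0.234  0.0031] turn units 2.65
```

Request:
{"method": "move_arm", "body": {"deltas": [[0.6,0.004,0.047,0,0],[0.6,0.004,0.047,0,0],[0.6,0.004,0.047,0,0],[0.6,0.004,0.047,0,0],[0.6,0,0.046,0,0],[0.6,0,0,0,-0.99],[0.6,0,0,0,-0.99],[0.6,0,0,0,-0.99],[0.6,0,0,0,-0.99],[0.6,0,0,0,-0.99]]}}

```text
clock: 59.58
eef_pos: [0.5485, 0.138, 0.2558]
tcp_rot: [0.004, 0.94, 0.34, -0.004]
force: [0.1, -0.0, 0.6]
grip_width: 0.597
finger_force: 0.0
```

Request:
{"method": "move_arm", "body": {"deltas": [[0.6,0,0,0,-1],[0.6,0,0,0,-1],[0.6,0,0,0,-1],[0.6,0,0,0,-1],[0.6,0,0,0,-1],[0.6,0,0,0,-1],[0.6,0,0,0,-1],[0.6,0,0,0,-1],[0.6,0,0,0,-1],[0.6,0,0,0,-1]]}}

```text
clock: 60.82
eef_pos: [0.5485, 0.138, 0.2559]
tcp_rot: [0.001, 0.501, 0.865, -0.006]
force: [-0.6, 1.1, 0.5]
grip_width: 0.602
finger_force: 0.0
```

Request:
{"method": "move_arm", "body": {"deltas": [[0.6,0,0,0,-1],[0.6,0,0,0,-1],[0.6,0,0,0,-1],[0.6,0,0,0,-1],[0.6,0,0,0,-0.95],[0.6,0,0,0,0]]}}

```text
clock: 61.58
eef_pos: [0.5485, 0.138, 0.256]
tcp_rot: [-0.001, 0.181, 0.983, -0.006]
force: [-0.5, -0.1, -0.3]
grip_width: 0.601
finger_force: 0.0
```

```bash
python3 - <<'E'
from h import *
np.set_printoptions(precision=4,suppress=True)
w=snap('wrist','wk');b=snap('top','t5')
# anodes & knob in views
print(proj(w,[[.551,.1395,.111],[.53,.2885,.05],[.53,.372,.05]]))
g=w['pixels'].max(2);m=(g<60).astype(np.uint8);n,l,s,c=cv2.connectedComponentsWithStats(m)
u=proj(w,[[.551,.1395,.111]])[0]
for i in range(1,n):
    if s[i,4]>300 and np.hypot(*(c[i]-u))<60: 
        r=cv2.minAreaRect(np.argwhere(l==i)[:,::-1].astype(np.float32));print(s[i],c[i],r)
to(.551,.1395,.088,2.777)
E
```

```text
[[276.8529 195.0633]
 [425.1711  98.7735]
 [520.324   62.5785]]
[ 257  154   44   73 1751] [278.4101 186.996 ] ((280.6398010253906, 189.6026611328125), (69.72978973388672, 43.61086654663086), 67.2490234375)
[245 216 129  50 565] [314.7363 239.3823] ((308.8194580078125, 241.87466430664062), (5.946275234222412, 135.7596893310547), 69.93692779541016)
t 61.67 pos [0.5486 0.138  0.2563] r 0.566 q [ 0.186  0.169  1.241 -0.01   1.737 -1.02 ] f [ 0.1 -1.3  0.2] M [ 0.05 -0.05 -0.04] w 0.602 0.0
xyaw 2.775 z [-0.0043 -0.0105 -0.9999] tilt 0.0114
tool delta [-0.0018  0.0042  0.1682] turn units -0.01
```

Request:
{"method": "move_arm", "body": {"deltas": [[0.6,-0.002,0.004,0.05,0],[0.6,0,0,0.05,0],[0.6,0,0,0.045,0],[0.6,0,0,0.02,0],[0.6,0,0,0,0],[0,0,0,0,0],[0,0,0,0,0],[0,0,0,0,0],[0,0,0,0,0],[0,0,0,0,0]], "force": 50}}

```text
clock: 62.92
eef_pos: [0.5522, 0.1395, 0.0935]
tcp_rot: [0.0, 0.181, 0.983, -0.005]
force: [-1.0, -0.7, 6.9]
grip_width: 0.156
finger_force: 49.3
```

Request:
{"method": "move_arm", "body": {"deltas": [[0,0.003,0.007,0,0],[0,0.004,0.009,0,0],[0,0.004,0.009,0,0],[0,0.003,0.008,0,0],[0,0.001,0.004,0,0],[0,0,0,0,0],[0,0,0,0,0]]}}

```text
clock: 63.8
eef_pos: [0.5518, 0.1802, 0.0935]
tcp_rot: [0.001, 0.181, 0.984, -0.004]
force: [0.9, 1.6, 8.0]
grip_width: 0.155
finger_force: 49.7
```

```bash
python3 -c "
from h import *
to(.551,.187,.09,2.777)"
```

```text
t 63.8 pos [0.5518 0.1802 0.0935] r 0.58 q [ 0.256  0.301  1.417 -0.008  1.426 -0.95 ] f [0.9 1.6 8. ] M [ 0.42 -0.2   0.03] w 0.155 49.67293560504913
xyaw 2.778 z [ 6.0e-04 -8.4e-03 -1.0e+00] tilt 0.0084
tool delta [0.0032 0.0061 0.0034] turn units 0.01
```

Request:
{"method": "move_arm", "body": {"deltas": [[0,0.001,0.002,0,0],[0,0.001,0.002,0,0],[0,0.001,0.002,0,0],[0,0,0,0,0]]}}

```text
clock: 64.3
eef_pos: [0.5517, 0.1853, 0.0934]
tcp_rot: [0.002, 0.181, 0.983, -0.005]
force: [3.3, -4.9, 8.1]
grip_width: 0.151
finger_force: 49.6
```

```bash
python3 -c "
from h import *
st()"
```

```text
t 64.3 pos [0.5517 0.1853 0.0934] r 0.582 q [ 0.266  0.305  1.412 -0.011  1.426 -0.939] f [ 3.3 -4.9  8.1] M [-0.59 -0.61  0.08] w 0.151 49.60104525089264
xyaw 2.777 z [ 0.0016 -0.0112 -0.9999] tilt 0.0113
```

Request:
{"method": "move_arm", "body": {"deltas": [[0,0.0005,0.0015,0,0],[0,0.0005,0.0015,0,0],[0,0,0,0,0],[0,0,0,0,0]]}}

```text
clock: 64.8
eef_pos: [0.5517, 0.1879, 0.0935]
tcp_rot: [0.002, 0.181, 0.983, -0.006]
force: [1.7, -6.8, 8.0]
grip_width: 0.152
finger_force: 49.7
```

Request:
{"method": "move_arm", "body": {"deltas": [[0,0.0005,0.001,0,0],[0,0.0005,0.001,0,0],[0,0,0,0,0],[0,0,0,0,0]]}}

```text
clock: 65.3
eef_pos: [0.5517, 0.1881, 0.0935]
tcp_rot: [0.002, 0.182, 0.983, -0.008]
force: [1.0, -15.3, 9.4]
grip_width: 0.154
finger_force: 50.0
```

Request:
{"method": "move_arm", "body": {"deltas": [[0,0.0005,0.001,0,0],[0,0,0,0,0],[0,0,0,0,0]]}}

```text
clock: 65.68
eef_pos: [0.5517, 0.1882, 0.0935]
tcp_rot: [0.002, 0.182, 0.983, -0.009]
force: [1.1, -19.9, 11.1]
grip_width: 0.155
finger_force: 50.2
```

```bash
python3 -c "
from h import *
st()"
```

```text
t 65.67 pos [0.5517 0.1882 0.0935] r 0.583 q [ 0.273  0.309  1.406 -0.017  1.43  -0.928] f [  1.1 -19.9  11.1] M [-2.99 -0.31  0.13] w 0.155 50.20123064517975
xyaw 2.7747 z [ 8.000e-04 -1.750e-02 -9.998e-01] tilt 0.0175
```

The stop is snug: it halts at y 0.188 with 20 N. I'll ease off and tighten.

Request:
{"method": "move_arm", "body": {"deltas": [[0,-0.0007,-0.0018,0,0],[0,0,0,0,0.9],[0,0,0,0,0.92],[0,0,0,0,0.92],[0,0,0,0,0.92],[0,0,0,0,0.92],[0,0,0,0,0.92],[0,0,0,0,0.92],[0,0,0,0,0.92],[0,0,0,0,0.92]]}}

```text
clock: 66.92
eef_pos: [0.5505, 0.1873, 0.0934]
tcp_rot: [0.005, 0.69, 0.724, -0.007]
force: [-4.5, -16.3, 13.9]
grip_width: 0.151
finger_force: 50.6
```

Request:
{"method": "move_arm", "body": {"deltas": [[0,0,0,0,0.7],[0,0,0,0,0.2],[0,0,0,0,0],[0,0,0,0,0]]}}

```text
clock: 67.42
eef_pos: [0.5504, 0.1873, 0.0934]
tcp_rot: [0.005, 0.733, 0.68, -0.006]
force: [-4.0, -16.5, 15.1]
grip_width: 0.155
finger_force: 50.6
```

```bash
python3 -c "
from h import *
st()"
```

```text
t 67.42 pos [0.5504 0.1873 0.0934] r 0.581 q [ 0.271  0.307  1.409 -0.015  1.432  0.348] f [ -4.  -16.5  15.1] M [-2.36  0.89  0.01] w 0.155 50.64549922943115
xyaw 1.4962 z [-0.0026 -0.0159 -0.9999] tilt 0.0161
```

Request:
{"method": "move_arm", "body": {"deltas": [[0.6,0,0,0,0],[0.6,0,0,0,0],[0.6,0,0,0,0],[0.6,0,0,-0.04,0],[0.6,0,0,-0.06,0],[0.6,0,0,-0.06,0],[0.6,0,0,-0.05,0],[0.6,0,0,0,0]]}}

```text
clock: 68.42
eef_pos: [0.5515, 0.1934, 0.3065]
tcp_rot: [0.005, 0.732, 0.681, -0.001]
force: [0.7, 0.3, -0.2]
grip_width: 0.602
finger_force: 0.0
```

```bash
python3 - <<'E'
from h import *
np.set_printoptions(precision=4,suppress=True)
st();w=snap('wrist','wf')
h=cv2.cvtColor(w['pixels'],cv2.COLOR_BGR2HSV)
# knob bar direction
u=proj(w,[[.551,.188,.111]])[0];m=(w['pixels'].max(2)<60).astype(np.uint8)
x0,y0=int(u[0])-45,int(u[1])-45;c,_=max(((k,cv2.contourArea(k)) for k in cv2.findContours(m[y0:y0+90,x0:x0+90],0,1)[0]),key=lambda t:t[1])
P=np.array([plane(w,p[0]+[x0,y0],.105)[:2] for p in c],np.float32)*1000;print('knob',cv2.minAreaRect(P),P.mean(0))
b=snap('top','t6');a=snap('scene','s6')
# white floor extents + dark/grey anodes in top: print grayscale profile along y at x=.53, z=.05
for s,n in((b,'top'),(w,'wr')):
  for xx in(.51,.53,.55):
    ys=np.arange(.20,.47,.006);U=proj(s,[[xx,y,.045] for y in ys])
    print(n,xx,[int(s['pixels'][int(v),int(q)].mean()) if 0<=v<420 and 0<=q<560 else -1 for q,v in U])
E
```

```text
t 68.42 pos [0.5515 0.1934 0.3065] r 0.584 q [ 0.278  0.217  1.089 -0.009  1.834  0.347] f [ 0.7  0.3 -0.2] M [-0.   -0.04 -0.01] w 0.602 0.0
xyaw 1.4993 z [ 0.0052 -0.0077 -1.    ] tilt 0.0093
knob ((551.0699462890625, 181.77891540527344), (77.10843658447266, 33.821449279785156), 85.77153015136719) [552.0229 181.4285]
top 0.51 [70, 68, 68, 63, 168, 186, 186, 185, 185, 167, 77, 29, 64, 65, 122, 111, 86, 50, 214, 214, 217, 216, 216, 155, 157, 135, 76, 112, 182, 57, 62, 65, 65, 69, 68, 67, 68, 132, 187, 188, 187, 189, 140, 79, 81]
top 0.53 [111, 65, 68, 69, 69, 163, 187, 186, 186, 187, 131, 28, 35, 62, 137, 149, 177, 188, 208, 209, 216, 216, 216, 153, 153, 146, 87, 133, 187, 186, 61, 65, 68, 68, 67, 67, 68, 69, 105, 190, 189, 189, 189, 189, 109]
top 0.55 [106, 40, 65, 69, 66, 66, 164, 186, 186, 186, 186, 127, 21, 34, 26, 32, 24, 118, 209, 211, 216, 217, 216, 206, 154, 147, 97, 141, 170, 105, 113, 65, 65, 66, 67, 67, 69, 67, 67, 101, 165, 189, 189, 189, 190]
wr 0.51 [213, 216, 217, 215, 217, 241, 241, 239, 249, 248, 249, 175, 174, 116, 219, 104, 96, 226, 202, 246, 250, 249, 249, 249, 176, 185, 83, -1, -1, -1, -1, -1, -1, -1, -1, -1, -1, -1, -1, -1, -1, -1, -1, -1, -1]
wr 0.53 [213, 212, 216, 217, 220, 245, 247, 245, 246, 251, 252, 187, 187, 122, 222, 222, 226, 228, 205, 248, 249, 250, 248, 249, 185, 184, 124, -1, -1, -1, -1, -1, -1, -1, -1, -1, -1, -1, -1, -1, -1, -1, -1, -1, -1]
wr 0.55 [31, 32, 31, 221, 211, 243, 243, 242, 243, 249, 250, 174, 178, 123, 225, 168, 139, 227, 189, 246, 245, 249, 249, 249, 175, 178, -1, -1, -1, -1, -1, -1, -1, -1, -1, -1, -1, -1, -1, -1, -1, -1, -1, -1, -1]
```

Request:
{"method": "move_arm", "body": {"deltas": [[0.6,-0.04,-0.02,-0.02,0],[0.6,-0.05,-0.03,0,0],[0.6,-0.05,-0.03,0,0],[0.6,-0.05,-0.03,0,0],[0.6,-0.05,-0.03,0,0],[0.6,-0.05,0,0,0],[0.6,-0.05,0,0,0],[0.6,0,0,0,0]]}}

```text
clock: 69.58
eef_pos: [0.3855, -0.1384, 0.323]
tcp_rot: [0.001, 0.734, 0.679, -0.006]
force: [-0.2, 0.9, -0.4]
grip_width: 0.597
finger_force: 0.0
```

```bash
python3 - <<'E'
from h import *
np.set_printoptions(precision=4,suppress=True)
b=snap('top','t7');a=snap('scene','s7')
g=b['pixels'].mean(2)
for xx in(.50,.53,.555):
    ys=np.arange(.14,.48,.005);U=proj(b,[[xx,y,.05] for y in ys])
    print('y-prof',xx,[int(g[int(round(v)),int(round(q))]) for q,v in U])
for yy in(.285,.37,.33,.42,.235):
    xs=np.arange(.455,.645,.005);U=proj(b,[[x,yy,.05 if yy<.3 or yy==.37 else .024] for x in xs])
    print('x-prof',yy,[int(g[int(round(v)),int(round(q))]) for q,v in U])
# knob bar orientation from top
u=proj(b,[[.551,.188,.111]])[0];x0,y0=int(u[0])-14,int(u[1])-14
m=(b['pixels'][y0:y0+28,x0:x0+28].max(2)<70).astype(np.uint8);pts=np.argwhere(m)[:,::-1]+[x0,y0]
P=np.array([plane(b,p,.105)[:2] for p in pts]);C=np.cov(P.T);e,v=np.linalg.eigh(C);print('knob',P.mean(0),np.sqrt(e),v[:,1],len(P))
# cast: white floor region bounds
h=cv2.cvtColor(b['pixels'],cv2.COLOR_BGR2HSV)
w=((h[...,1]<40)&(h[...,2]>190)).astype(np.uint8);w[:, :110]=0;w[:,215:]=0;w[:175]=0;w[245:]=0
e=[]
for c in range(140,196,6):
    q=np.where(w[:,c])[0]; e.append((c,q[-1]))
print('lip edge',[(c,r,np.round(plane(b,(c,r+.5),.022)[:2],4).tolist()) for c,r in e])
E
```

```text
y-prof 0.5 [165, 164, 163, 164, 165, 165, 166, 165, 163, 148, 104, 104, 103, 104, 98, 89, 178, 211, 209, 209, 213, 211, 211, 173, 150, 140, 105, 95, 175, 175, 128, 125, 189, 184, 213, 214, 215, 214, 213, 215, 203, 153, 132, 81, 116, 166, 159, 105, 119, 182, 188, 216, 216, 216, 137, 137, 138, 138, 139, 85, 75, 104, 131, 65, 120, 170, 126, 116]
y-prof 0.53 [138, 139, 138, 91, 73, 181, 179, 181, 182, 182, 182, 180, 178, 181, 182, 182, 181, 181, 183, 210, 210, 213, 216, 184, 156, 156, 109, 114, 176, 184, 187, 187, 187, 178, 210, 210, 215, 215, 216, 206, 155, 154, 148, 86, 123, 169, 182, 177, 177, 179, 197, 213, 214, 214, 211, 137, 137, 138, 132, 111, 74, 72, 151, 76, 69, 74, 53, 117]
y-prof 0.555 [153, 154, 152, 76, 71, 62, 36, 47, 48, 49, 45, 159, 175, 105, 61, 63, 61, 65, 167, 202, 209, 209, 208, 175, 141, 155, 107, 116, 175, 185, 108, 102, 163, 188, 207, 208, 216, 216, 216, 215, 154, 153, 142, 95, 104, 167, 157, 96, 126, 167, 206, 211, 212, 211, 210, 135, 137, 136, 136, 97, 73, 73, 162, 66, 73, 73, 70, 106]
x-prof 0.285 [161, 87, 81, 71, 93, 207, 172, 181, 184, 175, 148, 181, 186, 186
[... 661 characters left out ...]
 186, 203, 204, 205, 203, 153, 137, 67]
x-prof 0.235 [161, 95, 83, 64, 95, 206, 210, 211, 208, 209, 209, 213, 213, 210, 210, 210, 210, 211, 209, 207, 202, 201, 199, 200, 198, 200, 198, 189, 188, 178, 135, 108, 196, 170, 23, 43, 61, 83]
knob [0.5468 0.1829] [0.0091 0.0157] [0.2189 0.9757] 141
lip edge [(140, np.int64(230), [0.4793, 0.401]), (146, np.int64(231), [0.4762, 0.3815]), (152, np.int64(231), [0.4763, 0.3622]), (158, np.int64(231), [0.4763, 0.343]), (164, np.int64(231), [0.4763, 0.3238]), (170, np.int64(230), [0.4795, 0.3047]), (176, np.int64(230), [0.4795, 0.2856]), (182, np.int64(230), [0.4795, 0.2665]), (188, np.int64(230), [0.4796, 0.2474]), (194, np.int64(230), [0.4796, 0.2284])]
```

The pan is flat, square to about 0.015 rad and against the cleat. Both new anodes lie flat with their holes up. The knob bar yaw of 1.497 gives about 1.645 rad. Handing in.

```bash
python3 -c "
from h import *
print(robot.close_job())"
```

```text
the job is handed in; nothing more can be done
None
```

I handed the job in, with no verdict shown: by my last measurements the three spent anodes are in the crate, both new ones lie flat in the pan against the cleat, and the stop is snug with the knob at about 1.64 rad.

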